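Gauge the salvaged brass plugs and put them back in stock

ROBOT

A 7-joint arm with a two-finger parallel gripper is mounted at the origin on the work surface. World frame = base frame: x ahead of the robot, y to its left, z up, the work surface at z = 0. Lengths are in m, angles in rad, forces in N, time in s.
With the tool pointing down it reaches from about 0.425 to 0.825 m from the base axis. Payload 3.6 kg.
Tool frame: the origin (TCP) lies on the centre line of the jaws, within the pads' length; the fingertips stand 19 mm ahead of it and the grasp point (between the pads) is the TCP (bot.nose_length is the distance from the TCP to the fingertips, in m); x points along the fingers, z is the direction in which the jaws open and shut, and the axes are right-handed (so a half turn about x gives the same grasp; the last joint's range is limited). The gripper opens to 85 mm and grips with 20 to 120 N. Pads are 22 mm wide; open, the fingers measure 114 mm over their backs; the gripper's body (76 mm by 85 mm) begins 54 mm behind the grasp point. The pads swing forward as they close: fully open they stand 13 mm farther back than shut.
Start: joints at [-1.22, 0.615, -0.013, 1.423, 0.008, 1.103, -0.04], TCP at [0.24, 0.604, 0.25] pointing down, gripper open.
Joint ranges: [-3.12, 3.12], [-0.3, 2.06], [-1.34, 1.32], [0.26, 2.42], [-1.36, 4.5], [0.01, 1.98], [-2.84, 2.84]. Speed limits (rad/s): [2.79, 2.79, 3.14, 3.14, 3.14, 3.14, 3.14].

INTERFACE

Orientations are given as [roll, pitch, yaw] about the fixed x, y, z axes, in that order (R = Rz(yaw) Ry(pitch) Rx(roll)).
In Python, from plant import bot gives the robot as it stands. The module is installed in compiled form; this text tells all that it offers.
- The arm moves only by the tool arm_command, never from a script. Its arguments are lists of equal length, an entry for each row: "xyz": the shift along the tool's x, y, z in mm, a list of three; "dr": the turn, a rotation vector about the tool's x, y, z in degrees, a list of three. In form: {"xyz": [[tx, ty, tz], ...], "dr": [[rx, ry, rz], ...]}. A call has 1 to 10 rows; each row is the pose to reach, as a shift and turn from the pose commanded when the call began, along the tool's axes at that moment; what a row does not reach only later rows make up. A row lasts 1/12 s, in which the tool goes at most 41.7 mm and 7.16 degrees, less where a joint would pass 70% of its speed; a pose out of reach is approached as far as the arm can. A call with a gripper value outside its range is refused whole. "claw" is the finger opening in mm, from 0 to 85.4, set as the call begins (left out, the last holds). The fingers move at their own pace and stop on an object; "force" is the grip in N (left out, the last holds). Time passes only in rows, so rows that repeat a pose let the fingers close. It gives the time, the measured TCP pose, the force and the opening at its end, in the units of the state.
- bot.get_obs(): the state, without advancing time (a new reading comes with each control period).
- bot.snapshot(name): name is "scene" or "top" or "wrist"; returns a dict with "image" (400x640x3 uint8, red, green, blue), "intrinsics" (3x3 intrinsics, pixels), "rvec" (rotation vector, rad) and "tvec" (3), from world to camera coordinates, as OpenCV has them. Camera axes: x right, y down, z forward; pixel columns grow to the right and rows downward; lengths in m; the calibration is good to about 2 mm. A picture is of the moment at which its call begins. There is no depth.
- bot.finish_job(): hands the job in, once; it reports no verdict.
Trained networks look in a picture, given as the dict that the camera call returned (one of the last four; its "shot" number tells which), for a name from the list of things; names that differ only in an ending like _2 or _b are one class to them, and where a whole thing is asked for, a point or a joint stands for the part that bears it (a point fixed in the world has none). Each returns a list of dicts, best first, with "p" (0 to 1); they miss things now and then, are a little off and sometimes report something else, mostly with a low value. They report only what shows in the picture. A call takes as long as a camera call.
- bot.cut_out(picture, query): "region" (400x640 bool, what is visible of it).
- bot.place_of(picture, query): "at" ([x, y, z] in m, in the coordinates of the camera as it stood for that picture, good to about 4 mm: a listed point, or the origin of a listed thing).
The state is a dict: "clock": time; "joint_positions": joint angles; "dq": joint speeds; "joint_torque": joint torques, N m; "eef_pos": TCP position; "eef_rot": TCP orientation; "force": force on the tool from outside, world axes, zero at the start; "wrist_torque": the same for the moment, N m; "gripper_width": finger opening in m.
Only numpy, scipy, OpenCV 4.12 (cv2) and the standard library are available. Lean on these libraries where they do the work, as an engineer would, in place of code of your own. Each camera call takes 0.05 s, during which the arm holds its last target.

TASK

Three or four salvaged brass pipe plugs of different sizes lie on the bench: check each one in the bench caliper, the largest first and the smallest last, by standing it between the jaws, letting go of it and sliding the jaw shut until it presses the plug firmly against the fixed jaw, and keeping it pressed for a second. Stand each checked plug flat in the stock tray whose sample disc has the same diameter, and leave the caliper with its sliding jaw run back fully open and the other things on the bench undisturbed.

Things in the scene. Friction and masses are not known exactly. Their poses are not given: they have to be found in the camera images.
- caliper: bench caliper, fixed to the table at a varying place and yaw: a flat grey bed 120 mm (its x) by 205 mm (its y, from -125 to +80 mm) by 12 mm high, with a scale of ticks. Two steel jaws face each other along its y. Origin on the table under the measuring line (x = 0); the jaws measure along y
- jaw_face (a point): the fixed steel jaw (30 mm wide in x, 20 mm thick, 32 mm high above the bed, part of the caliper): foot of its measuring face: on the bed's top (12 mm above the table), caliper x = 0, y = +50 mm; the face looks to -y; axes as the caliper
- jaw (a joint): travel of the sliding jaw in m: 0 = run back fully open (90 mm between the jaws), grows as it slides to +y of the caliper; gap between the jaws = 0.090 - value; end stop at 0.086. It stays where it is left; about 2 N moves it
- sliding_face (a point): the sliding steel jaw, 30 mm wide in x, 14 mm thick, 32 mm high: this point lies on the bed's top in the plane of its measuring face (which looks to +y of the caliper)
- jaw_post (a point): top centre of the sliding jaw's upright aluminium thumb post, 24 mm (caliper x) by 16 mm (caliper y), standing 37 mm above its dark carriage (which is 40 mm wide in x and 20 mm above the bed); the post is 45 mm behind the measuring face. Pinch it across caliper x from above to slide the jaw
- plug_56: brass blanking plug: upright round disc 56 mm in diameter, 30 mm high, with a small 16 mm hexagon boss 6 mm high on top; origin at the centre of its underside, z up. May be absent
- plug_46: brass blanking plug: upright round disc 46 mm in diameter, 30 mm high, with a small 16 mm hexagon boss 6 mm high on top; origin at the centre of its underside, z up. May be absent
- plug_36: brass blanking plug: upright round disc 36 mm in diameter, 30 mm high, with a small 16 mm hexagon boss 6 mm high on top; origin at the centre of its underside, z up. May be absent
- plug_26: brass blanking plug: upright round disc 26 mm in diameter, 30 mm high, with a small 16 mm hexagon boss 6 mm high on top; origin at the centre of its underside, z up. May be absent
- tray_56: shallow grey stock tray, fixed at a varying place, 108 mm (x) by 92 mm (y) outside, 100 by 84 mm inside, walls 16 mm high, floor 4 mm thick; on a ledge beyond its +x wall (86 mm from the centre, top 16 mm up) a flat brass sample disc 56 mm across, 8 mm thick, is fixed, showing the size that belongs in it. Origin under the centre of the walled tray; axes along its walls
- tray_46: shallow grey stock tray, fixed at a varying place, 108 mm (x) by 92 mm (y) outside, 100 by 84 mm inside, walls 16 mm high, floor 4 mm thick; on a ledge beyond its +x wall (86 mm from the centre, top 16 mm up) a flat brass sample disc 46 mm across, 8 mm thick, is fixed, showing the size that belongs in it. Origin under the centre of the walled tray; axes along its walls
- tray_36: shallow grey stock tray, fixed at a varying place, 108 mm (x) by 92 mm (y) outside, 100 by 84 mm inside, walls 16 mm high, floor 4 mm thick; on a ledge beyond its +x wall (86 mm from the centre, top 16 mm up) a flat brass sample disc 36 mm across, 8 mm thick, is fixed, showing the size that belongs in it. Origin under the centre of the walled tray; axes along its walls
- tray_26: shallow grey stock tray, fixed at a varying place, 108 mm (x) by 92 mm (y) outside, 100 by 84 mm inside, walls 16 mm high, floor 4 mm thick; on a ledge beyond its +x wall (86 mm from the centre, top 16 mm up) a flat brass sample disc 26 mm across, 8 mm thick, is fixed, showing the size that belongs in it. Origin under the centre of the walled tray; axes along its walls
- tape: bystander: roll of black tape lying flat, 70 mm across, 22 mm high; leave it where it is
- elbow: bystander: copper pipe elbow, legs 35 mm, 28 mm thick, lying flat; leave it where it is
- paste: bystander: small jar, 60 mm across, 75 mm high; leave it where it is
- mug: bystander: blue mug, 80 mm across, 90 mm high; leave it where it is
- tube: bystander: stub of copper tube standing on end, 28 mm across, 50 mm high; leave it where it is
- driver: bystander: screwdriver lying flat; leave it where it is
- spanner: bystander: spanner lying flat; leave it where it is

How it is judged:
By the outcome, as a careful person would: the job done as asked, in the order asked, and still so for the second after the job is handed in, with the robot touching nothing.
Of plug_56, plug_46, plug_36, plug_26 only 3 to 4 are there at a start; the rules pass over those that are not, and their reading is None.
At some moment in a run one of plug_56, plug_46 may be knocked a few centimetres aside while the robot is not near it.
It also fails if it takes over 210 s, if anything falls off the work surface, if the arm or the gripper's body presses on something with over 40 N, if the wrist force passes 120 N, or if a joint passes its speed limit or range.

## Working session

There is one attempt and no reset: what is moved stays moved. The work goes in short steps, Python scripts to look and compute and a tool call to move; the robot and the scene stay as the last step left them, time stands still between calls to the robot, and variables do not carry over. Pictures are saved under pics/ and viewed, and the job is handed in when it is done.

Besides the shell and the picture viewer there is one more tool, called after ">>>" as a command line: name --argument value ..., lists and objects as JSON in quotes. arm_command: Moves the arm, as the interface text tells. Its arguments: {"type":"object","properties":{"xyz":{"type":"array"},"dr":{"type":"array"},"claw":{"type":"number"},"force":{"type":"number"}},"required":["xyz","dr"]}

```bash
mkdir -p pics; cat > h.py <<'E'
import numpy as np, cv2
from plant import bot
from scipy.spatial.transform import Rotation as R
def snap(n,f=None):
    s=bot.snapshot(n)
    if f: cv2.imwrite('pics/'+f,s['image'][:,:,::-1])
    return s
def w(s,pc):
    Rm=cv2.Rodrigues(np.array(s['rvec'],float))[0]
    return Rm.T@(np.array(pc)-np.array(s['tvec']).ravel())
def ray(s,u,v,z):
    Rm=cv2.Rodrigues(np.array(s['rvec'],float))[0];K=np.array(s['intrinsics'])
    d=Rm.T@np.linalg.solve(K,[u,v,1.]);c=-Rm.T@np.array(s['tvec']).ravel()
    return c+d*(z-c[2])/d[2]
def pix(s,p):
    return cv2.projectPoints(np.array(p,float).reshape(-1,3),np.array(s['rvec'],float),np.array(s['tvec'],float),np.array(s['intrinsics'],float),None)[0].reshape(-1,2)
def find(s,q,pm=0.2):
    return [(round(d['p'],2),np.round(w(s,d['at']),4)) for d in bot.place_of(s,q) if d['p']>pm]
def st():
    o=bot.get_obs();print('t',round(o['clock'],2),'pos',np.round(o['eef_pos'],4),'rot',np.round(o['eef_rot'],3),'F',np.round(o['force'],1),'w',round(o['gripper_width'],4),'q',np.round(o['joint_positions'],2));return o
E
python3 - <<'E'
from h import *
o=st()
print(R.from_euler('xyz',o['eef_rot']).as_matrix().round(3))
for n in ['top','scene']:
    s=snap(n,n+'0.png')
    print(n, s['tvec'])
    for q in ['caliper','jaw_face','sliding_face','jaw_post','plug_56','plug_46','plug_36','plug_26','tray_56','tray_46','tray_36','tray_26','tape','elbow','paste','mug','tube','driver','spanner']:
        print(q,[(p,x.tolist(),pix(s,x).round().tolist()[0]) for p,x in find(s,q)])
E
```

```text
t 0.0 pos [0.2395 0.6035 0.2491] rot [-3.14   1.568 -1.947] F [0.5 0.2 0.5] w 0.0858 q [-1.22  0.62 -0.01  1.42  0.01  1.1  -0.04]
[[-0.001 -0.929  0.369]
 [-0.002  0.369  0.929]
 [-1.    -0.    -0.003]]
top [0.01519386 0.53298896 1.45615343]
caliper [(0.95, [0.4618, -0.032, -0.0006], [326.0, 215.0]), (0.34, [0.6419, -0.2358, 0.0002], [379.0, 167.0])]
jaw_face [(0.73, [0.4648, 0.0164, 0.0096], [313.0, 215.0]), (0.62, [0.6503, 0.0028, 0.0003], [316.0, 166.0])]
sliding_face [(0.76, [0.4624, -0.0318, 0.0143], [327.0, 215.0])]
jaw_post [(0.58, [0.456, -0.0756, 0.0663], [339.0, 215.0])]
plug_56 [(0.75, [0.4507, 0.2078, 0.0008], [262.0, 219.0]), (0.63, [0.5533, 0.3892, -0.0016], [214.0, 193.0]), (0.54, [0.5706, -0.3549, 0.0028], [412.0, 185.0]), (0.21, [0.465, 0.0174, 0.0126], [313.0, 214.0])]
plug_46 [(0.75, [0.4507, 0.2078, 0.0008], [262.0, 219.0]), (0.63, [0.5533, 0.3892, -0.0016], [214.0, 193.0]), (0.54, [0.5706, -0.3549, 0.0028], [412.0, 185.0]), (0.21, [0.465, 0.0174, 0.0126], [313.0, 214.0])]
plug_36 [(0.75, [0.4507, 0.2078, 0.0008], [262.0, 219.0]), (0.63, [0.5533, 0.3892, -0.0016]
[... 3269 characters left out ...]
-0.2332, -0.001], [241.0, 207.0])]
tray_26 [(0.94, [0.6523, -0.0002, 0.0016], [306.0, 241.0]), (0.85, [0.6369, -0.1233, -0.0002], [272.0, 221.0]), (0.68, [0.6414, -0.2332, -0.001], [241.0, 207.0])]
tape [(0.97, [0.3738, 0.3788, -0.0024], [465.0, 225.0])]
elbow [(0.8, [0.6725, 0.2116, 0.0005], [372.0, 281.0])]
paste [(0.79, [0.712, 0.3472, -0.001], [416.0, 318.0]), (0.41, [0.4656, -0.0351, -0.0018], [326.0, 193.0]), (0.32, [0.6427, -0.234, 0.0042], [240.0, 207.0])]
mug [(0.56, [0.6246, -0.4751, 0.0012], [183.0, 175.0])]
tube [(0.55, [0.5138, -0.4664, -0.0023], [208.0, 155.0])]
driver [(0.61, [0.371, -0.4743, -0.0018], [232.0, 130.0])]
spanner [(0.88, [0.3603, 0.504, -0.0003], [510.0, 238.0])]
```

View images.

```bash
cd pics; python3 -c "
import cv2
a=cv2.imread('top0.png');cv2.imwrite('top0c.png',cv2.resize(a[120:260,180:480],(800,373),interpolation=2))
a=cv2.imread('scene0.png');cv2.imwrite('scene0c.png',cv2.resize(a[100:340,160:540],(800,505),interpolation=2))"
```

```text
(no output)
```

View pics/top0c.png

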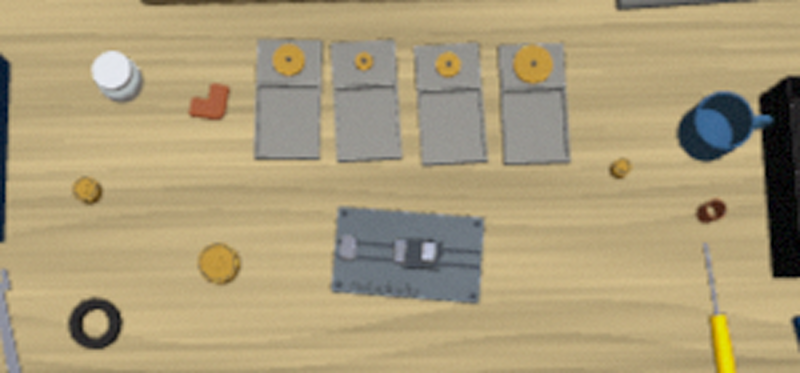

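View pics/scene0c.png

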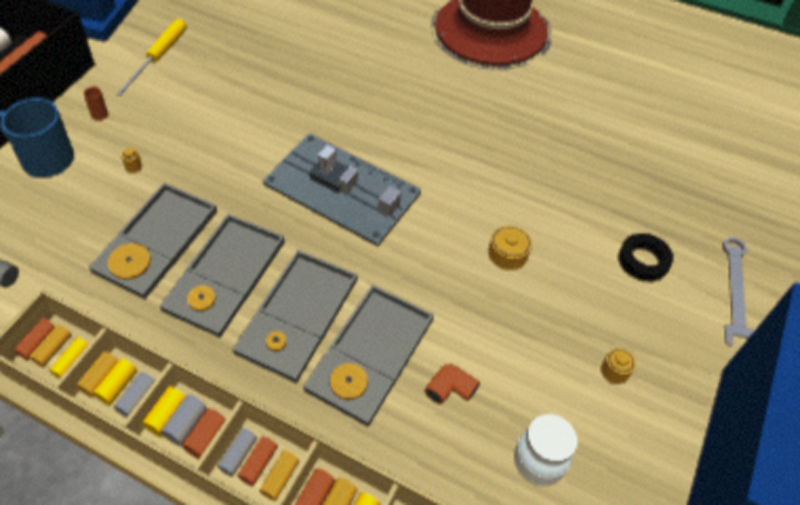

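View pics/top0.png

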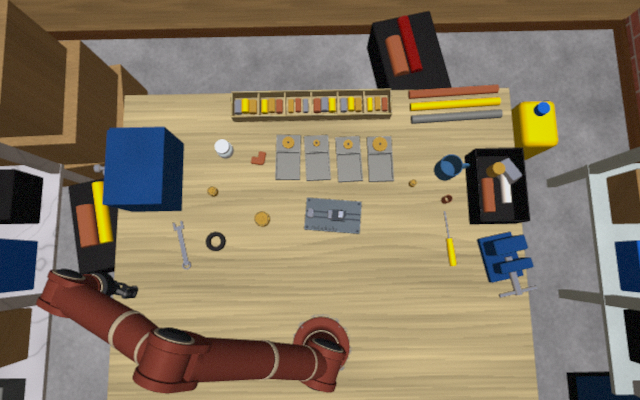

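```bash
cat >> h.py <<'E'
def goal(x,y,z,psi_deg):
    o=bot.get_obs(); R0=R.from_euler('xyz',o['eef_rot']).as_matrix(); p=np.array(o['eef_pos'])
    c,s=np.cos(np.radians(psi_deg)),np.sin(np.radians(psi_deg))
    Rg=np.array([[0,-s,c],[0,c,s],[-1,0,0]],float)
    d=R0.T@(np.array([x,y,z])-p)*1000
    rv=R.from_matrix(R0.T@Rg).as_rotvec(degrees=True)
    print('goal',np.round([x,y,z,psi_deg],4),'xyz',np.round(d,1),'dr',np.round(rv,2),'rows',np.ceil(max(np.linalg.norm(d)/41.7,np.linalg.norm(rv)/7.16)))
E
python3 - <<'E'
from h import *
for n in ['top','scene']:
    s=snap(n)
    Rm=cv2.Rodrigues(np.array(s['rvec'],float))[0];c=-Rm.T@np.array(s['tvec']).ravel();f=s['intrinsics'][0][0]
    print(n,c.round(3),f)
    for d in bot.cut_out(s,'plug_56'):
        if d['p']<.3: continue
        m=d['region'].astype(np.uint8)
        cn=max(cv2.findContours(m,0,2)[0],key=cv2.contourArea)
        ys,xs=np.nonzero(m); g=ray(s,xs.mean(),ys.mean(),.03)
        D=np.linalg.norm(g-c)
        (cx,cy),(a,b),an=cv2.minAreaRect(cn)
        print(d['p'],g.round(3),'area',m.sum(),'rect mm',(np.array([a+1,b+1])*D/f*1000).round(1))
# tops: caliper mask
s=snap('top')
m=bot.cut_out(s,'caliper')[0]['region'].astype(np.uint8)
cn=max(cv2.findContours(m,0,2)[0],key=cv2.contourArea)
r=cv2.minAreaRect(cn);bx=cv2.boxPoints(r)
P=[ray(s,u,v,.012)[:2].round(4).tolist() for u,v in bx];print(P)
s=snap('wrist','w0.png');print(s['intrinsics'],w(s,[0,0,0]),w(s,[0,0,1])-w(s,[0,0,0]))
goal(.45,.0,.25,-2)
goal(.45,.21,.25,0)
E
```

```text
top [ 0.302 -0.     1.521] 411.3417342369268
0.6 [0.371 0.496 0.03 ] area 254 rect mm [172.6  43.8]
0.51 [0.558 0.388 0.03 ] area 91 rect mm [38.  41.8]
scene [1.124 0.307 0.888] 370.76365184352716
0.7 [0.466 0.209 0.03 ] area 349 rect mm [61.5 58.5]
0.61 [0.569 0.39  0.03 ] area 206 rect mm [41.9 48.8]
0.4 [ 0.588 -0.34   0.03 ] area 95 rect mm [44.2 29.9]
[[0.4127, 0.0543], [0.5343, 0.0417], [0.5117, -0.1629], [0.3908, -0.1479]]
[[292.3575521    0.         319.31736955]
 [  0.         292.3575521  200.40548895]
 [  0.           0.           1.        ]] [0.174897   0.63077193 0.37433919] [ 0.25444011 -0.10142539 -0.96175523]
goal [ 0.45  0.    0.25 -2.  ] xyz [ 3.000e-01 -4.183e+02 -4.840e+02] dr [70.36 -0.    0.  ] rows 16.0
goal [0.45 0.21 0.25 0.  ] xyz [ 3.000e-01 -3.408e+02 -2.888e+02] dr [68.36 -0.    0.  ] rows 11.0
```

View pics/w0.png

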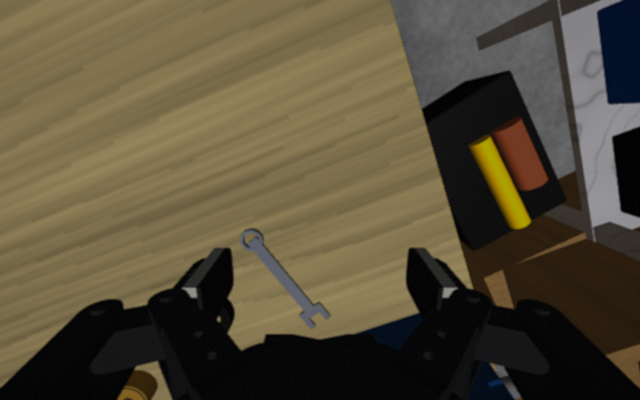

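>>> arm_command --xyz '[[0,-41,-47],[0,-82,-94],[0,-123,-141],[0,-164,-188],[0,-205,-235],[0,-246,-282],[0,-287,-329],[0,-328,-376],[0,-369,-423],[0,-400,-460]]' --dr '[[7,0,0],[14,0,0],[21,0,0],[28,0,0],[35,0,0],[42,0,0],[49,0,0],[56,0,0],[63,0,0],[70,0,0]]'

```text
clock: 3.18
eef_pos: [0.3788, 0.2095, 0.2508]
eef_rot: [0.837, 1.569, 0.803]
force: [0.4, -0.1, -0.1]
gripper_width: 0.0852
```

```bash
python3 - <<'E'
from h import *
st();goal(.46,0.0,.25,-6);goal(.45,.18,.22,0)
E
```

```text
t 3.18 pos [0.3788 0.2095 0.2508] rot [0.837 1.569 0.803] F [ 0.4 -0.1 -0.1] w 0.0852 q [-0.84  0.29  0.37  2.02 -0.14  0.85 -0.43]
goal [ 0.46  0.    0.25 -6.  ] xyz [   0.7 -206.6   88.3] dr [ 4.04  0.05 -0.06] rows 6.0
goal [0.45 0.18 0.22 0.  ] xyz [ 30.8 -27.   72.2] dr [-1.96  0.05 -0.06] rows 2.0
```

>>> arm_command --xyz '[[0,-40,17],[0,-80,34],[0,-120,51],[0,-160,70],[0,-200,85],[0,-207,88],[0,-207,88],[0,-207,88]]' --dr '[[1,0,0],[2,0,0],[3,0,0],[4,0,0],[4,0,0],[4,0,0],[4,0,0],[4,0,0]]'

```text
clock: 3.85
eef_pos: [0.4605, 0.001, 0.2504]
eef_rot: [1.077, 1.571, 0.976]
force: [-0.2, 1.1, -0.0]
gripper_width: 0.0853
```

```bash
python3 - <<'E'
from h import *
st();s=snap('wrist','w1.png')
for q in ['caliper','jaw_face','sliding_face','jaw_post','plug_56','tray_26']: print(q,find(s,q))
E
```

```text
t 3.85 pos [0.4605 0.001  0.2504] rot [1.077 1.571 0.976] F [-0.2  1.1 -0. ] w 0.0853 q [-0.38  0.35  0.45  1.96 -0.19  0.88  0.07]
caliper [(0.84, array([ 0.4678, -0.032 , -0.0007]))]
jaw_face [(0.93, array([0.4702, 0.018 , 0.0132]))]
sliding_face [(0.75, array([ 0.4603, -0.0273,  0.0097]))]
jaw_post [(0.93, array([ 0.4609, -0.0768,  0.0684]))]
plug_56 []
tray_26 [(0.76, array([ 0.6431, -0.1201, -0.0011])), (0.7, array([ 0.6531,  0.1155, -0.0011])), (0.58, array([0.6493, 0.0013, 0.0023]))]
```

View pics/w1.png

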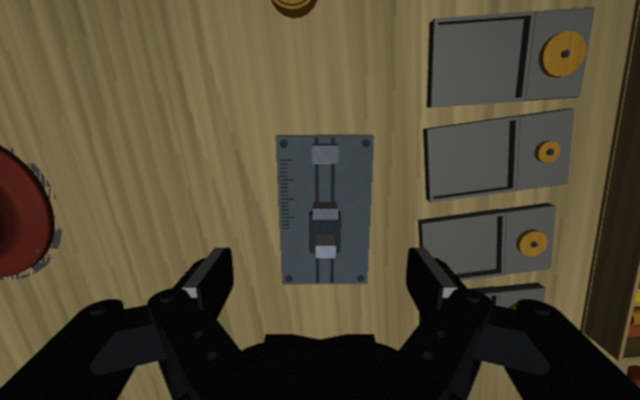

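```bash
python3 - <<'E'
from h import *
s=snap('wrist')
im=s['image'][:,:,::-1].copy()
m=bot.cut_out(s,'caliper')[0]['region'].astype(np.uint8)
cn=max(cv2.findContours(m,0,2)[0],key=cv2.contourArea)
ap=cv2.approxPolyDP(cv2.convexHull(cn),6,True).reshape(-1,2);print(ap.tolist())
for c in [(276,135.5),(373,134.5),(367.5,283.5),(282.5,283.5)]: print(c,ray(s,*c,.012).round(4))
a=cv2.resize(im[110:310,250:400],(600,800),interpolation=2)[:600];cv2.imwrite('pics/w1c.png',a)
# fit model
P=np.array([ray(s,*c,.012)[:2] for c in [(276,135.5),(373,134.5),(367.5,283.5),(282.5,283.5)]])
M=np.array([[-.06,.08],[.06,.08],[.06,-.125],[-.06,-.125]])
A=cv2.estimateAffinePartial2D(M,P)[0];print(A,np.degrees(np.arctan2(A[1,0],A[0,0])),np.hypot(A[0,0],A[1,0]))
print('post',ray(s,325.5,252,.069))
E
```

```text
[[372, 137], [366, 284], [284, 285], [277, 137]]
(276, 135.5) [0.4121 0.0568 0.012 ]
(373, 134.5) [0.5292 0.0467 0.012 ]
(367.5, 283.5) [ 0.5122 -0.1568  0.012 ]
(282.5, 283.5) [ 0.3936 -0.1454  0.012 ]
[[ 0.98763537  0.08714994  0.46372923]
 [-0.08714994  0.98763537 -0.02746219]] -5.042775629092101 0.9914730126030721
post [ 0.45932313 -0.07527581  0.069     ]
```

View pics/w1c.png

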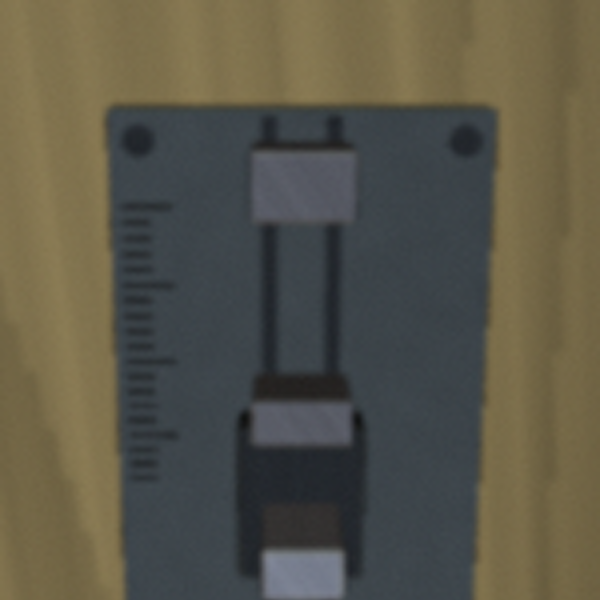

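```bash
cat >> h.py <<'E'
CO=np.array([.4655,-.0310]);CY=-5.3
def cal(x,y):
    c,s=np.cos(np.radians(CY)),np.sin(np.radians(CY))
    return CO+np.array([c*x-s*y,s*x+c*y])
E
python3 - <<'E'
from h import *
x,y=cal(0,-.046); print(x,y);goal(x,y,.13,CY);goal(x,y,.056,CY)
E
```

```text
0.4612509529774582 -0.07680333611649078
goal [ 0.4613 -0.0768  0.13   -5.3   ] xyz [120.3 -78.9   8.7] dr [-0.26 -0.   -0.01] rows 4.0
goal [ 0.4613 -0.0768  0.056  -5.3   ] xyz [194.3 -78.9   8.7] dr [-0.26 -0.   -0.01] rows 6.0
```

>>> arm_command --xyz '[[30,-25,3],[60,-50,6],[90,-79,8.7],[125,-79,8.7],[125,-79,8.7],[125,-79,8.7]]' --dr '[[0,0,0],[0,0,0],[0,0,0],[0,0,0],[0,0,0],[0,0,0]]' --claw 60

```text
clock: 4.8
eef_pos: [0.4603, -0.0772, 0.1244]
eef_rot: [3.008, 1.566, 2.91]
force: [-0.6, -0.9, -0.1]
gripper_width: 0.0599
```

```bash
python3 - <<'E'
from h import *
st();s=snap('wrist','w2.png')
for q in ['caliper','jaw_face','sliding_face','jaw_post']: print(q,find(s,q))
x,y=cal(0,-.046);goal(x,y,.056,CY)
print(pix(s,[x,y,.069]))
E
```

```text
t 4.8 pos [ 0.4603 -0.0772  0.1244] rot [3.008 1.566 2.91 ] F [-0.6 -0.9 -0.1] w 0.0599 q [-0.12  0.55  0.35  2.08 -0.34  0.57  0.37]
caliper [(0.76, array([ 0.465 , -0.0323, -0.0028]))]
jaw_face [(0.84, array([0.4692, 0.0192, 0.0132]))]
sliding_face [(0.91, array([ 0.4609, -0.0308,  0.0085]))]
jaw_post [(0.86, array([ 0.4606, -0.0753,  0.0705])), (0.39, array([ 0.4653, -0.0337, -0.0014]))]
goal [ 0.4613 -0.0768  0.056  -5.3   ] xyz [71.1 -0.1 -1.7] dr [-0.22  0.23 -0.03] rows 2.0
[[321.65048792 228.00972568]]
```

View pics/w2.png

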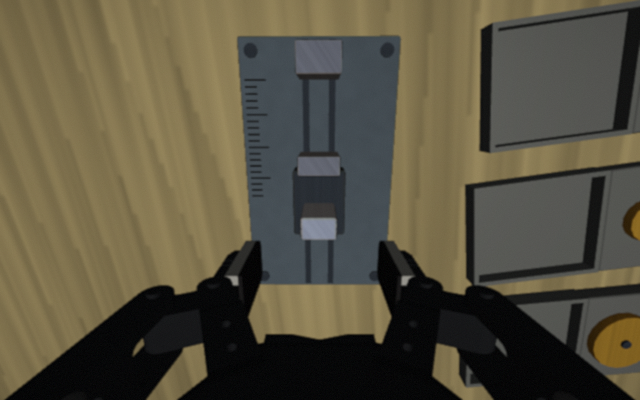

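>>> arm_command --xyz '[[35,0,0],[70,0.5,-0.5],[70,0.5,-0.5],[70,0.5,-0.5]]' --dr '[[0,0,0],[0,0,0],[0,0,0],[0,0,0]]'

```text
clock: 5.38
eef_pos: [0.4604, -0.0766, 0.0553]
eef_rot: [2.919, 1.568, 2.821]
force: [0.1, 0.7, 0.6]
gripper_width: 0.0603
```

>>> arm_command --xyz '[[0,0,0],[0,0,0],[0,0,0],[0,0,0],[0,0,0],[0,0,0]]' --dr '[[0,0,0],[0,0,0],[0,0,0],[0,0,0],[0,0,0],[0,0,0]]' --claw 10 --force 25

```text
clock: 5.88
eef_pos: [0.4594, -0.0769, 0.0572]
eef_rot: [2.448, 1.569, 2.35]
force: [-3.7, 0.7, 7.8]
gripper_width: 0.0238
```

```bash
python3 - <<'E'
from h import *
st();s=snap('wrist','w3.png')
E
```

```text
t 5.88 pos [ 0.4594 -0.0769  0.0572] rot [2.448 1.569 2.35 ] F [-3.7  0.7  7.8] w 0.0238 q [-0.05  0.67  0.25  2.13 -0.42  0.39  0.44]
```

View pics/w3.png

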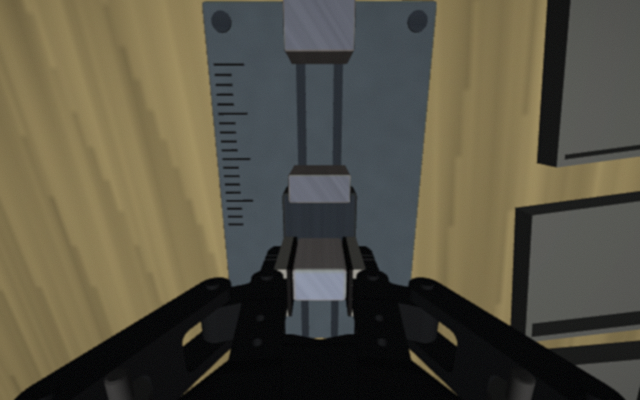

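>>> arm_command --xyz '[[0,-10,0],[0,-20,0],[0,-28,0],[0,-33,0],[0,-36,0],[0,-38,0],[0,-40,0],[0,-42,0],[0,-42,0]]' --dr '[[0,0,0],[0,0,0],[0,0,0],[0,0,0],[0,0,0],[0,0,0],[0,0,0],[0,0,0],[0,0,0]]'

```text
clock: 6.68
eef_pos: [0.4558, -0.1136, 0.0571]
eef_rot: [1.91, 1.562, 1.815]
force: [-3.5, 9.3, 10.3]
gripper_width: 0.0237
```

```bash
python3 - <<'E'
from h import *
o=st();print(R.from_euler('xyz',o['eef_rot']).as_matrix().round(3));s=snap('wrist','w4.png')
E
```

```text
t 6.68 pos [ 0.4558 -0.1136  0.0571] rot [1.91  1.562 1.815] F [-3.5  9.3 10.3] w 0.0237 q [ 0.05  0.67  0.23  2.12 -0.4   0.4   0.51]
[[-0.002  0.095  0.995]
 [ 0.009  0.995 -0.095]
 [-1.     0.008 -0.003]]
```

View pics/w4.png

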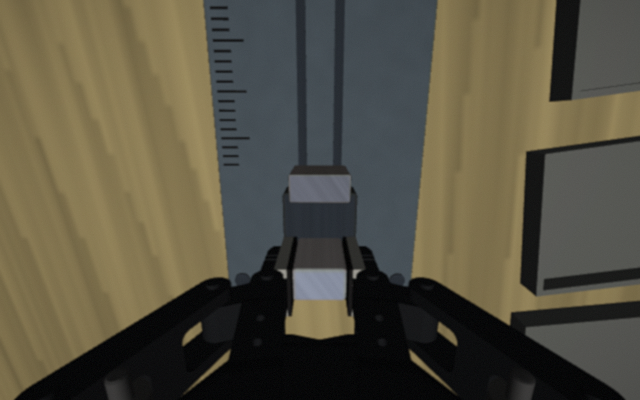

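>>> arm_command --xyz '[[0,2,0],[0,2,0],[0,2,0],[-40,2,0],[-80,2,0],[-115,4,0],[-115,44,-3],[-115,84,-6],[-115,124,-9],[-115,164,-12]]' --dr '[[0,0,0],[0,0,0],[0,0,0],[0,0,0],[0,0,0],[0,0,0],[0,0,0],[0,0,0],[0,0,0],[0,0,0]]' --claw 85

```text
clock: 7.57
eef_pos: [0.4612, 0.0463, 0.1711]
eef_rot: [-0.003, 1.569, -0.104]
force: [0.6, -0.3, -0.6]
gripper_width: 0.0853
```

```bash
sed -i 's/^CO=.*/CO=np.array([.464,-.0305]);CY=-5.3/' h.py; python3 - <<'E'
from h import *
o=st();s=snap('wrist','w5.png')
for q in ['jaw_face','sliding_face','jaw_post','plug_56']: print(q,find(s,q))
goal(.451,.207,.15,0)
E
```

```text
t 7.57 pos [0.4612 0.0463 0.1711] rot [-0.003  1.569 -0.104] F [ 0.6 -0.3 -0.6] w 0.0853 q [-0.44  0.47  0.41  2.05 -0.29  0.67  0.06]
jaw_face [(0.84, array([0.4704, 0.0171, 0.0109]))]
sliding_face [(0.63, array([ 0.4553, -0.0641,  0.0083]))]
jaw_post []
plug_56 [(0.97, array([4.531e-01, 2.053e-01, 1.000e-04]))]
goal [0.451 0.207 0.15  0.   ] xyz [ 20.4 160.7 -26.1] dr [-5.68  0.04  0.06] rows 4.0
```

View pics/w5.png

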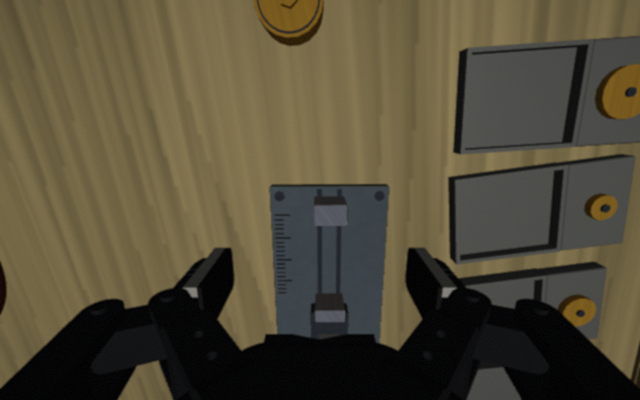

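>>> arm_command --xyz '[[0,40,-6],[0,80,-12],[0,120,-18],[10,158,-23],[20,158,-23],[20,158,-23]]' --dr '[[0,0,0],[0,0,0],[0,0,0],[0,0,0],[0,0,0],[0,0,0]]'

```text
clock: 8.32
eef_pos: [0.4528, 0.2051, 0.1487]
eef_rot: [-2.489, 1.568, -2.585]
force: [0.2, -1.5, -0.6]
gripper_width: 0.0849
```

```bash
cat >> h.py <<'E'
def boss(s,q='plug_56',zt=.03):
    for d in bot.cut_out(s,q):
        if d['p']<.3: continue
        m=d['region'].astype(np.uint8)
        ys,xs=np.nonzero(m);Rm=cv2.Rodrigues(np.array(s['rvec'],float))[0];c=-Rm.T@np.array(s['tvec']).ravel()
        uu=(xs.min()+xs.max()+1)/2
        gl=ray(s,xs.min(),np.median(ys[xs==xs.min()]),zt);gr=ray(s,xs.max()+1,np.median(ys[xs==xs.max()]),zt)
        print('mask p',d['p'],'bbox',xs.min(),xs.max(),ys.min(),ys.max(),'width mm',(1000*np.linalg.norm(gl-gr)).round(1),'mid',((gl+gr)/2).round(4))
E
python3 - <<'E'
from h import *
o=st();s=snap('wrist','w6.png')
print(find(s,'plug_56'));boss(s,zt=.03)
x,y=find(s,'plug_56')[0][1][:2]
goal(x,y,.024,CY)
E
```

```text
t 8.32 pos [0.4528 0.2051 0.1487] rot [-2.489  1.568 -2.585] F [ 0.2 -1.5 -0.6] w 0.0849 q [-0.74  0.55  0.4   1.98 -0.33  0.67 -0.23]
[(0.58, array([ 4.517e-01,  2.067e-01, -4.000e-04]))]
mask p 0.82 bbox 288 352 161 228 width mm 56.0 mid [0.4535 0.2088 0.03  ]
goal [ 0.4517  0.2067  0.024  -5.3   ] xyz [126.9   4.6  -3.5] dr [-0.65  0.07  0.06] rows 4.0
```

View pics/w6.png

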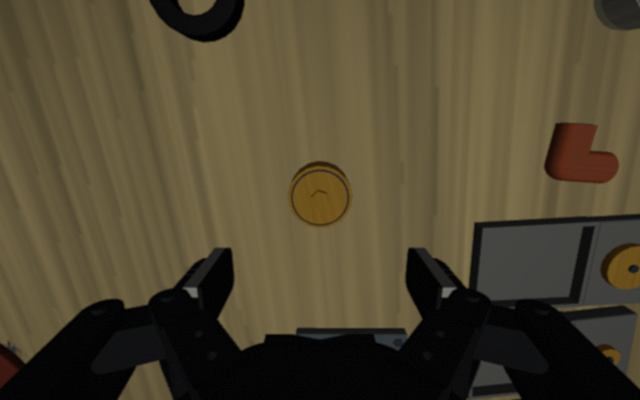

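>>> arm_command --xyz '[[40,2,0],[80,4,-1],[110,4,-1],[127,4,-1],[127,4,-1],[127,4,-1]]' --dr '[[0,0,0],[0,0,0],[0,0,0],[0,0,0],[0,0,0],[0,0,0]]'

```text
clock: 9.02
eef_pos: [0.4536, 0.2072, 0.0235]
eef_rot: [-1.722, 1.57, -1.824]
force: [-0.5, 0.3, 1.1]
gripper_width: 0.085
```

>>> arm_command --xyz '[[0,0,0],[0,0,0],[0,0,0],[0,0,0],[-10,0,0],[-40,0,0],[-40,0,0]]' --dr '[[0,0,0],[0,0,0],[0,0,0],[0,0,0],[0,0,0],[0,0,0],[0,0,0]]' --claw 40 --force 40

```text
clock: 9.6
eef_pos: [0.4553, 0.2099, 0.0676]
eef_rot: [0.515, 1.563, 0.416]
force: [1.3, -0.9, -1.9]
gripper_width: 0.055
```

```bash
python3 - <<'E'
from h import *
o=st();s=snap('wrist','w7.png')
E
```

```text
t 9.6 pos [0.4553 0.2099 0.0676] rot [0.515 1.563 0.416] F [ 1.3 -0.9 -1.9] w 0.055 q [-0.68  0.68  0.3   2.04 -0.42  0.47 -0.16]
```

View pics/w7.png

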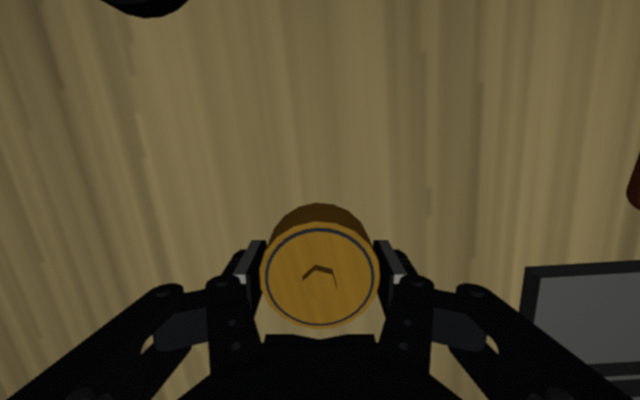

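```bash
python3 - <<'E'
from h import *
x,y=cal(0,.015);goal(x,y,.10,CY)
E
```

```text
goal [ 0.4654 -0.0156  0.1    -5.3   ] xyz [ -34.3 -223.2   32.9] dr [-0.32  0.33 -0.18] rows 6.0
```

>>> arm_command --xyz '[[-34,-20,3],[-34,-60,9],[-34,-100,15],[-34,-140,21],[-34,-180,27],[-34,-210,31],[-34,-223,33],[-34,-223,33],[-34,-223,33]]' --dr '[[0,0,0],[0,0,0],[0,0,0],[0,0,0],[0,0,0],[0,0,0],[0,0,0],[0,0,0],[0,0,0]]'

```text
clock: 10.4
eef_pos: [0.4633, -0.0164, 0.0972]
eef_rot: [2.793, 1.57, 2.693]
force: [-0.7, 0.6, -1.6]
gripper_width: 0.0548
```

```bash
python3 - <<'E'
from h import *
o=st();s=snap('wrist','w8.png')
for q in ['jaw_face','sliding_face','jaw_post']: print(q,find(s,q))
s2=snap('scene','s8.png');a=s2['image'][150:250,270:390,::-1];cv2.imwrite('pics/s8c.png',cv2.resize(a,(720,600),interpolation=2))
x,y=cal(0,.015);goal(x,y,.0365,CY)
E
```

```text
t 10.4 pos [ 0.4633 -0.0164  0.0972] rot [2.793 1.57  2.693] F [-0.7  0.6 -1.6] w 0.0548 q [-0.2   0.59  0.28  2.11 -0.34  0.48  0.23]
jaw_face [(0.73, array([0.4703, 0.019 , 0.0091]))]
sliding_face []
jaw_post []
goal [ 0.4654 -0.0156  0.0365 -5.3   ] xyz [60.7 -1.2  1.8] dr [-0.15 -0.04 -0.04] rows 2.0
```

View pics/w8.png

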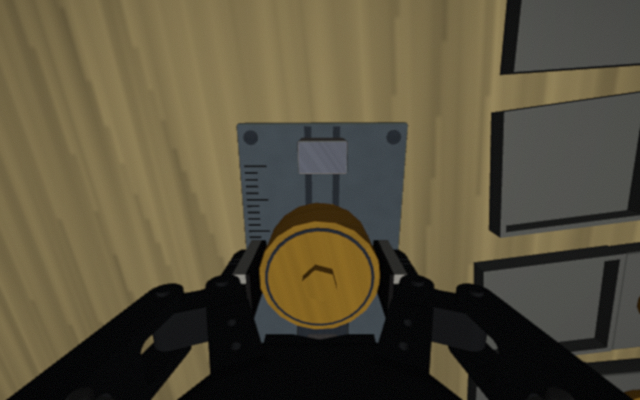

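View pics/s8c.png

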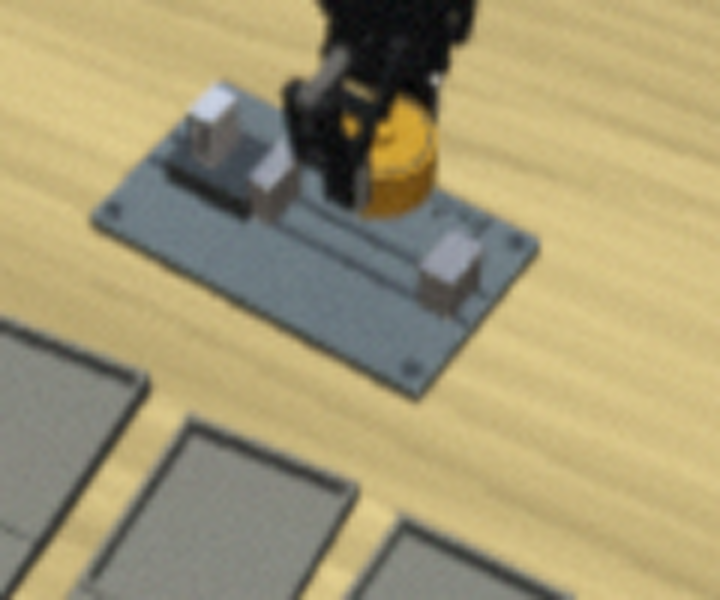

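>>> arm_command --xyz '[[30,0,1.8],[50,0,1.8],[60,0,1.8],[61,0,1.8],[61,0,1.8]]' --dr '[[0,0,0],[0,0,0],[0,0,0],[0,0,0],[0,0,0]]'

```text
clock: 11.07
eef_pos: [0.4653, -0.0151, 0.0359]
eef_rot: [2.688, 1.569, 2.591]
force: [-0.5, 0.0, -3.4]
gripper_width: 0.0548
```

```bash
python3 - <<'E'
from h import *
o=st();s=snap('wrist','w9.png')
E
```

```text
t 11.07 pos [ 0.4653 -0.0151  0.0359] rot [2.688 1.569 2.591] F [-0.5  0.  -3.4] w 0.0548 q [-0.14  0.71  0.19  2.14 -0.39  0.33  0.28]
```

View pics/w9.png

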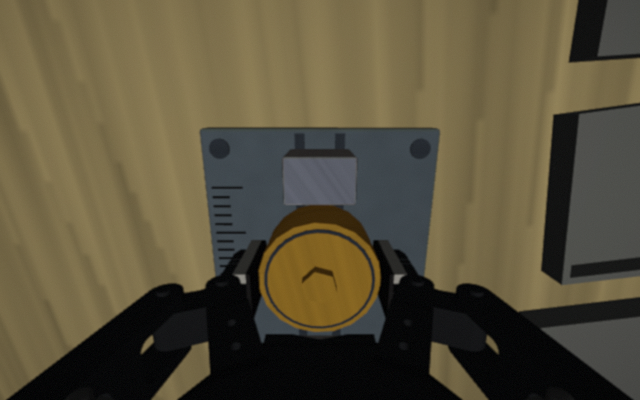

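>>> arm_command --xyz '[[0.7,0,0],[1.4,0,0],[1.4,0,0]]' --dr '[[0,0,0],[0,0,0],[0,0,0]]'

```text
clock: 11.37
eef_pos: [0.466, -0.0158, 0.0355]
eef_rot: [0.727, 1.57, 0.629]
force: [-1.0, 1.3, 3.7]
gripper_width: 0.0546
```

Contact. Release, rise, go to the post (open position) and look.

>>> arm_command --xyz '[[-0.5,0,0],[-0.5,0,0],[-0.5,0,0],[-0.5,0,0],[-30,0,0],[-65,-10,0],[-85,-50,0],[-85,-85,0],[-85,-98,0],[-85,-98,0]]' --dr '[[0,0,0],[0,0,0],[0,0,0],[0,0,0],[0,0,0],[0,0,0],[0,0,0],[0,0,0],[0,0,0],[0,0,0]]' --claw 80

```text
clock: 12.2
eef_pos: [0.4556, -0.1188, 0.1209]
eef_rot: [-0.933, 1.567, -1.039]
force: [0.1, 0.2, -0.6]
gripper_width: 0.0796
```

```bash
python3 - <<'E'
from h import *
o=st();s=snap('wrist','w10.png')
for q in ['jaw_face','sliding_face','jaw_post','plug_56']: print(q,find(s,q))
x,y=cal(0,-.085);goal(x,y,.055,CY)
E
```

```text
t 12.2 pos [ 0.4556 -0.1188  0.1209] rot [-0.933  1.567 -1.039] F [ 0.1  0.2 -0.6] w 0.0796 q [ 0.01  0.55  0.29  2.08 -0.29  0.54  0.4 ]
jaw_face [(0.57, array([0.4683, 0.0161, 0.0118])), (0.46, array([ 0.5781, -0.3517, -0.0057]))]
sliding_face [(0.55, array([ 0.4562, -0.0642,  0.0098]))]
jaw_post [(0.76, array([ 0.4584, -0.1134,  0.0675]))]
plug_56 [(0.92, array([ 0.4674, -0.0178,  0.0104])), (0.57, array([ 0.5788, -0.3515, -0.0018]))]
goal [ 0.4561 -0.1151  0.055  -5.3   ] xyz [64.4 -3.1  0.6] dr [-0.18 -0.07 -0.07] rows 2.0
```

View pics/w10.png

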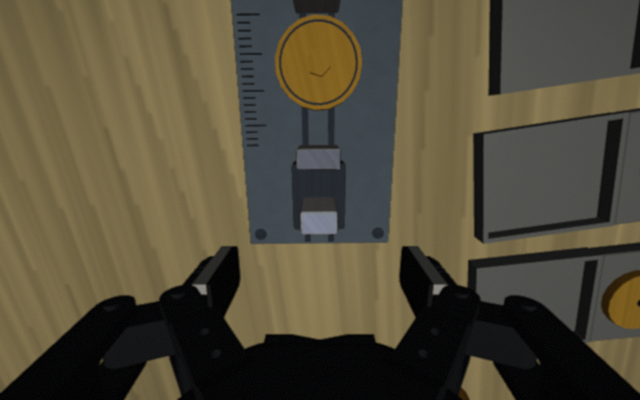

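>>> arm_command --xyz '[[35,5,0],[60,5,0],[65,5,0],[65,5,0]]' --dr '[[0,0,0],[0,0,0],[0,0,0],[0,0,0]]' --claw 55

```text
clock: 12.78
eef_pos: [0.4554, -0.1075, 0.0534]
eef_rot: [2.917, 1.566, 2.821]
force: [-0.9, 0.0, -0.3]
gripper_width: 0.0549
```

>>> arm_command --xyz '[[0,0,0],[0,0,0],[0,0,0],[0,0,0],[0,0,0]]' --dr '[[0,0,0],[0,0,0],[0,0,0],[0,0,0],[0,0,0]]' --claw 10 --force 40

```text
clock: 13.2
eef_pos: [0.4563, -0.1089, 0.0562]
eef_rot: [0.489, 1.57, 0.391]
force: [-2.1, 0.4, 7.0]
gripper_width: 0.0235
```

>>> arm_command --xyz '[[0,5,0],[0,10,0],[0,15,0],[0,20,0],[0,24,0],[0,28,0],[0,31,0],[0,34,0],[0,37,0],[0,40,0]]' --dr '[[0,0,0],[0,0,0],[0,0,0],[0,0,0],[0,0,0],[0,0,0],[0,0,0],[0,0,0],[0,0,0],[0,0,0]]'

```text
clock: 14.03
eef_pos: [0.4596, -0.0747, 0.0562]
eef_rot: [-1.283, 1.563, -1.385]
force: [-4.7, -15.1, 3.6]
gripper_width: 0.023
```

```bash
python3 - <<'E'
from h import *
o=st();s=snap('wrist','w11.png')
E
```

```text
t 14.03 pos [ 0.4596 -0.0747  0.0562] rot [-1.283  1.563 -1.385] F [ -4.7 -15.1   3.6] w 0.023 q [-0.04  0.67  0.23  2.14 -0.37  0.37  0.38]
```

View pics/w11.png

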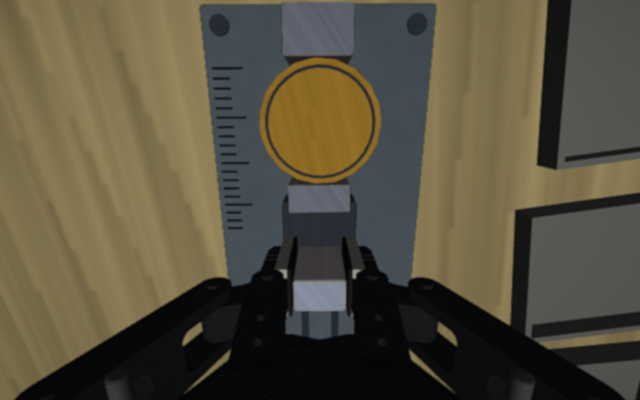

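>>> arm_command --xyz '[[0,2,0],[0,4,0],[0,4,0],[0,4,0],[0,4,0],[0,4,0],[0,4,0],[0,4,0],[0,4,0],[0,4,0]]' --dr '[[0,0,0],[0,0,0],[0,0,0],[0,0,0],[0,0,0],[0,0,0],[0,0,0],[0,0,0],[0,0,0],[0,0,0]]'

```text
clock: 14.92
eef_pos: [0.4597, -0.0745, 0.0562]
eef_rot: [-1.323, 1.559, -1.43]
force: [-4.7, -16.8, 3.9]
gripper_width: 0.0232
```

>>> arm_command --xyz '[[0,0,0],[0,0,0],[0,0,0],[0,0,0],[0,0,0],[0,0,0],[0,0,0],[0,0,0]]' --dr '[[0,0,0],[0,0,0],[0,0,0],[0,0,0],[0,0,0],[0,0,0],[0,0,0],[0,0,0]]'

```text
clock: 15.58
eef_pos: [0.4597, -0.0745, 0.0562]
eef_rot: [-1.322, 1.559, -1.429]
force: [-4.2, -17.1, 3.0]
gripper_width: 0.0233
```

>>> arm_command --xyz '[[0,-10,0],[0,-18,0],[0,-25,0],[0,-32,0],[0,-38,0],[0,-42,0],[0,-45,0],[0,-48,0],[0,-51,0],[0,-51,0]]' --dr '[[0,0,0],[0,0,0],[0,0,0],[0,0,0],[0,0,0],[0,0,0],[0,0,0],[0,0,0],[0,0,0],[0,0,0]]'

```text
clock: 16.42
eef_pos: [0.4562, -0.109, 0.0561]
eef_rot: [1.738, 1.561, 1.643]
force: [-0.3, 12.9, 9.2]
gripper_width: 0.0234
```

```bash
python3 - <<'E'
from h import *
o=st();s=snap('wrist','w12.png')
print(find(s,'plug_56'))
print(cal(0,.022));x,y=cal(0,.022);goal(x,y,.11,CY);goal(x,y,.035,CY)
E
```

```text
t 16.42 pos [ 0.4562 -0.109   0.0561] rot [1.738 1.561 1.643] F [-0.3 12.9  9.2] w 0.0234 q [ 0.06  0.67  0.2   2.12 -0.36  0.39  0.45]
[(0.58, array([ 0.4653, -0.0081,  0.0109]))]
[ 0.46603215 -0.00859406]
goal [ 0.466  -0.0086  0.11   -5.3   ] xyz [-52.9 101.4   0.2] dr [-0.11 -0.09 -0.56] rows 3.0
goal [ 0.466  -0.0086  0.035  -5.3   ] xyz [ 22.1 100.6   0.3] dr [-0.11 -0.09 -0.56] rows 3.0
```

View pics/w12.png

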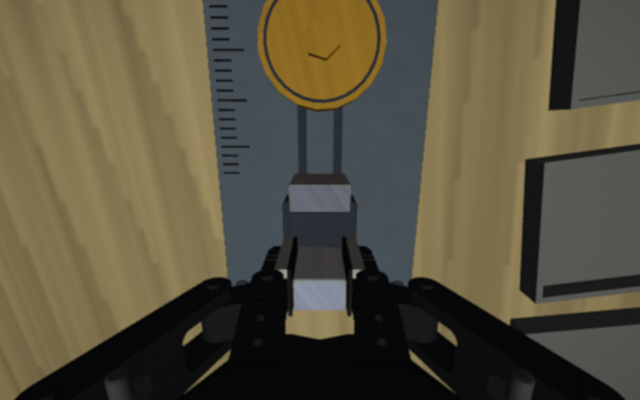

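>>> arm_command --xyz '[[0,5,0],[0,5,0],[0,5,0],[-35,5,0],[-65,15,0],[-75,50,0],[-75,90,0],[-60,107,0],[-53,107,0],[-53,107,0]]' --dr '[[0,0,0],[0,0,0],[0,0,0],[0,0,0],[0,0,0],[0,0,0],[0,0,0],[0,0,0],[0,0,0],[0,0,0]]' --claw 85

```text
clock: 17.35
eef_pos: [0.4656, -0.0091, 0.1068]
eef_rot: [-2.708, 1.568, -2.804]
force: [-0.0, -0.7, 0.4]
gripper_width: 0.0849
```

```bash
python3 - <<'E'
from h import *
o=st();s=snap('wrist','w13.png')
print(find(s,'plug_56'));boss(s,zt=.042)
x,y=cal(0,.022);goal(x,y,.035,CY)
E
```

```text
t 17.35 pos [ 0.4656 -0.0091  0.1068] rot [-2.708  1.568 -2.804] F [-0.  -0.7  0.4] w 0.0849 q [-0.23  0.58  0.3   2.1  -0.33  0.51  0.22]
[(0.81, array([ 0.4646, -0.0091,  0.0107]))]
mask p 0.81 bbox 282 361 182 258 width mm 54.7 mid [ 0.4674 -0.0049  0.042 ]
goal [ 0.466  -0.0086  0.035  -5.3   ] xyz [73.1  3.1 -0.6] dr [-0.55  0.02  0.09] rows 2.0
```

View pics/w13.png

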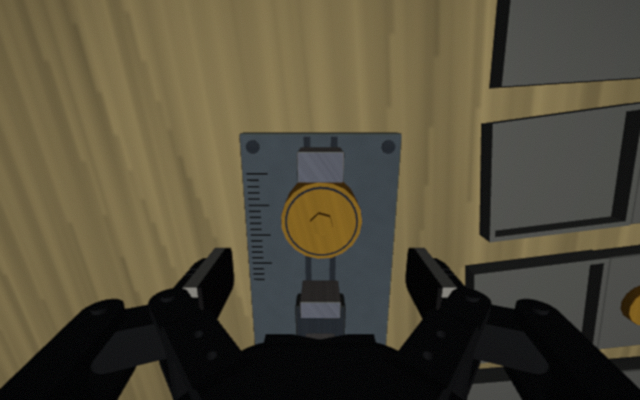

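>>> arm_command --xyz '[[35,2,0.5],[60,2,0.5],[71,2,0.5],[71,2,0.5],[71,2,0.5]]' --dr '[[0,0,0],[0,0,0],[0,0,0],[0,0,0],[0,0,0]]'

```text
clock: 17.92
eef_pos: [0.4671, -0.0092, 0.037]
eef_rot: [-1.772, 1.57, -1.873]
force: [1.0, 0.1, -0.5]
gripper_width: 0.0852
```

>>> arm_command --xyz '[[0,0,0],[0,0,0],[0,0,0],[0,0,0],[-10,-2,0],[-40,-4,0],[-75,-4,0],[-75,-4,0]]' --dr '[[0,0,0],[0,0,0],[0,0,0],[0,0,0],[0,0,0],[0,0,0],[0,0,0],[0,0,0]]' --claw 40

```text
clock: 18.58
eef_pos: [0.4699, -0.0122, 0.1174]
eef_rot: [0.069, 1.56, -0.03]
force: [1.5, 0.4, -2.3]
gripper_width: 0.0545
```

```bash
python3 - <<'E'
from h import *
o=st();s=snap('wrist','w14.png')
print(find(s,'plug_56'),find(s,'tray_56'))
goal(.641,-.2345,.12,-5)
E
```

```text
t 18.58 pos [ 0.4699 -0.0122  0.1174] rot [ 0.069  1.56  -0.03 ] F [ 1.5  0.4 -2.3] w 0.0545 q [-0.24  0.56  0.32  2.09 -0.33  0.53  0.22]
[(0.75, array([ 0.4685, -0.0151,  0.0926]))] [(0.82, array([ 0.6439, -0.1226, -0.001 ])), (0.66, array([ 0.655 ,  0.1115, -0.0007])), (0.64, array([ 0.6479,  0.0029, -0.0015]))]
goal [ 0.641  -0.2345  0.12   -5.    ] xyz [  -7.5 -205.3  195.7] dr [-0.61  0.03 -0.02] rows 7.0
```

View pics/w14.png

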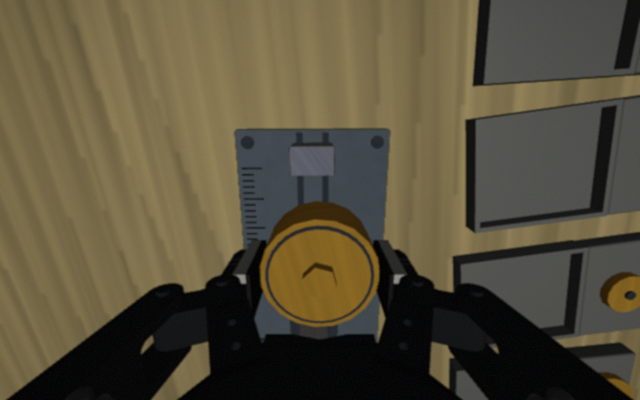

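>>> arm_command --xyz '[[-5,-25,25],[-8,-50,48],[-8,-75,72],[-8,-100,96],[-8,-125,120],[-8,-150,144],[-8,-175,168],[-8,-195,187],[-8,-205,196],[-8,-205,196]]' --dr '[[0,0,0],[0,0,0],[0,0,0],[0,0,0],[0,0,0],[0,0,0],[0,0,0],[0,0,0],[0,0,0],[0,0,0]]'

```text
clock: 19.57
eef_pos: [0.641, -0.239, 0.1173]
eef_rot: [-2.259, 1.567, -2.362]
force: [-0.3, -0.1, -3.1]
gripper_width: 0.0548
```

```bash
python3 - <<'E'
from h import *
o=st();s=snap('wrist','w15.png')
print(find(s,'plug_56'),find(s,'tray_56'))
goal(.641,-.2345,.028,-5)
E
```

```text
t 19.57 pos [ 0.641  -0.239   0.1173] rot [-2.259  1.567 -2.362] F [-0.3 -0.1 -3.1] w 0.0548 q [ 0.16  0.82  0.31  1.46 -0.29  0.91  0.45]
[(0.66, array([ 0.577 , -0.3508, -0.0023])), (0.56, array([ 0.641 , -0.2419,  0.0894]))] [(0.59, array([ 0.6445, -0.1194, -0.001 ])), (0.58, array([ 0.6386, -0.2327,  0.003 ]))]
goal [ 0.641  -0.2345  0.028  -5.    ] xyz [89.9 -1.8  1.6] dr [-0.62 -0.26 -0.16] rows 3.0
```

View pics/w15.png

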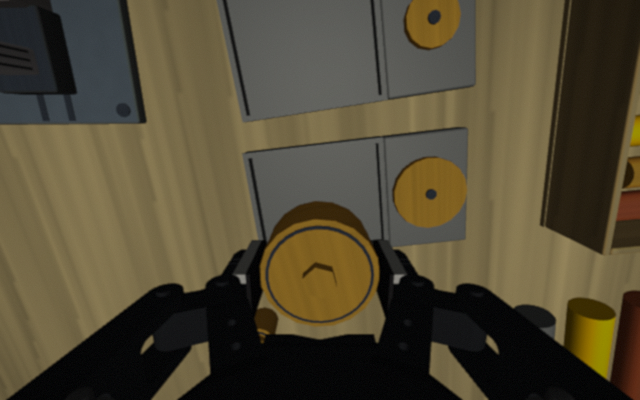

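>>> arm_command --xyz '[[30,2,0],[60,4,0],[80,5,0],[89,5,0],[89,5,0]]' --dr '[[0,0,0],[0,0,0],[0,0,0],[0,0,0],[0,0,0]]'

```text
clock: 20.13
eef_pos: [0.6406, -0.2266, 0.0303]
eef_rot: [2.484, 1.565, 2.388]
force: [0.8, -0.3, -1.6]
gripper_width: 0.0545
```

```bash
python3 - <<'E'
from h import *
o=st();s=snap('wrist','w16.png')
E
```

```text
t 20.13 pos [ 0.6406 -0.2266  0.0303] rot [2.484 1.565 2.388] F [ 0.8 -0.3 -1.6] w 0.0545 q [ 0.16  0.92  0.27  1.51 -0.32  0.76  0.47]
```

View pics/w16.png

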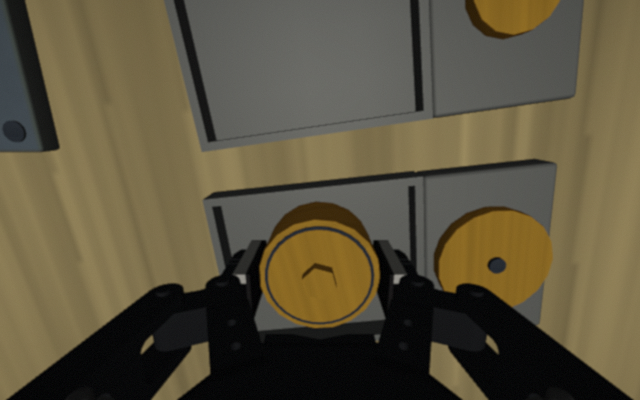

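>>> arm_command --xyz '[[0,-4,0],[1,-4,0],[2,-4,0],[2,-4,0]]' --dr '[[0,0,0],[0,0,0],[0,0,0],[0,0,0]]'

```text
clock: 20.52
eef_pos: [0.6416, -0.2345, 0.0297]
eef_rot: [-1.12, 1.57, -1.219]
force: [-0.6, -0.1, 1.9]
gripper_width: 0.0544
```

>>> arm_command --xyz '[[-0.5,0,0],[-0.5,0,0],[-0.5,0,0],[-5,0,0],[-20,0,0],[-60,0,0],[-100,0,0],[-120,0,0]]' --dr '[[0,0,0],[0,0,0],[0,0,0],[0,0,0],[0,0,0],[0,0,0],[0,0,0],[0,0,0]]' --claw 66

```text
clock: 21.18
eef_pos: [0.644, -0.2352, 0.1557]
eef_rot: [-0.325, 1.561, -0.423]
force: [0.9, -0.8, 1.2]
gripper_width: 0.066
```

```bash
python3 - <<'E'
from h import *
o=st();s=snap('wrist','w17.png');s=snap('scene','s17.png')
p=find(s,'plug_36');print([(a,b.tolist()) for a,b in p]);print(find(s,'tray_36'))
a=s['image'][100:340,160:540,::-1];cv2.imwrite('pics/s17c.png',cv2.resize(a,(800,505),interpolation=2))
goal(.555,.38,.17,20)
E
```

```text
t 21.18 pos [ 0.644  -0.2352  0.1557] rot [-0.325  1.561 -0.423] F [ 0.9 -0.8  1.2] w 0.066 q [ 0.14  0.78  0.33  1.43 -0.27  0.97  0.44]
[(0.6, [0.5784, -0.3527, -0.0046]), (0.59, [0.5569, 0.3937, -0.0002]), (0.53, [0.641, -0.2372, 0.0052])]
[(0.95, array([0.6507, 0.0018, 0.0017])), (0.92, array([ 0.6397, -0.2365,  0.0023])), (0.81, array([ 0.655 ,  0.1114, -0.0016])), (0.73, array([ 0.639 , -0.1211, -0.0018]))]
goal [ 0.555  0.38   0.17  20.   ] xyz [ -19.8  602.2 -146.8] dr [-25.64   0.13   0.05] rows 15.0
```

View pics/w17.png

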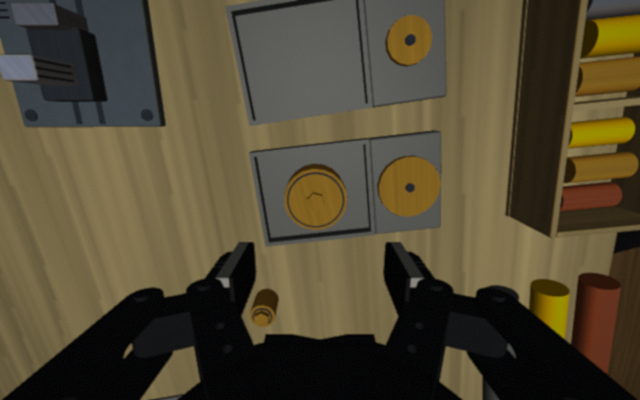

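View pics/s17c.png

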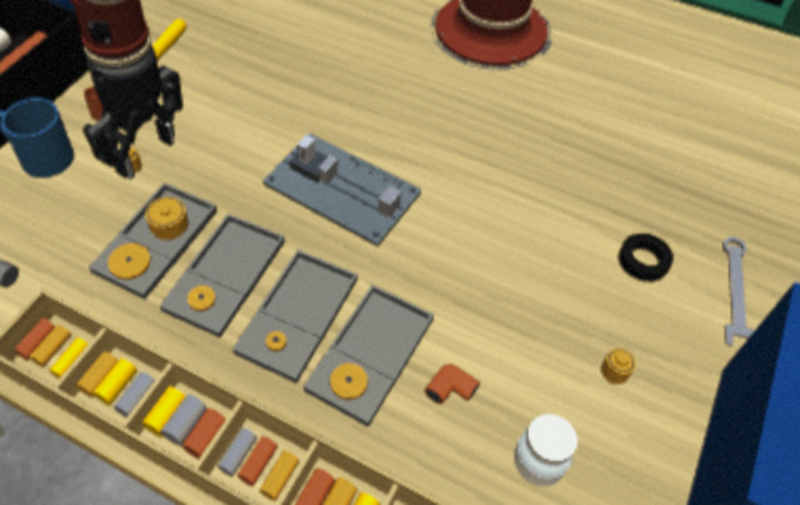

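>>> arm_command --xyz '[[-5,40,-6],[-10,80,-12],[-15,120,-18],[-20,160,-24],[-20,200,-31],[-20,240,-41],[-20,280,-52],[-20,320,-63],[-20,360,-74],[-20,400,-86]]' --dr '[[0,0,0],[0,0,0],[0,0,0],[0,0,0],[0,0,0],[0,0,0],[0,0,0],[0,0,0],[0,0,0],[0,0,0]]'

```text
clock: 22.22
eef_pos: [0.5937, 0.1746, 0.1675]
eef_rot: [-2.767, 1.568, -2.865]
force: [1.1, 0.6, -0.4]
gripper_width: 0.066
```

```bash
python3 - <<'E'
from h import *
o=st()
goal(.5555,.385,.16,-5)
E
```

```text
t 22.22 pos [0.5937 0.1746 0.1675] rot [-2.767  1.568 -2.865] F [ 1.1  0.6 -0.4] w 0.066 q [-0.54  0.68  0.37  1.62 -0.29  0.9  -0.16]
goal [ 0.5555  0.385   0.16   -5.    ] xyz [  7.4 205.6 -58.7] dr [-0.65 -0.17  0.07] rows 6.0
```

>>> arm_command --xyz '[[2,38,-11],[4,76,-22],[6,114,-33],[8,152,-44],[8,185,-54],[8,200,-58],[8,200,-58],[8,200,-58]]' --dr '[[0,0,0],[0,0,0],[0,0,0],[0,0,0],[0,0,0],[0,0,0],[0,0,0],[0,0,0]]'

```text
clock: 22.88
eef_pos: [0.5565, 0.3772, 0.1595]
eef_rot: [-2.13, 1.568, -2.227]
force: [0.0, -0.5, -0.2]
gripper_width: 0.0658
```

```bash
python3 - <<'E'
from h import *
o=st();s=snap('wrist','w18.png')
f=find(s,'plug_36');print(f);boss(s,'plug_36')
x,y=f[0][1][:2];goal(x,y,.023,-5)
E
```

```text
t 22.88 pos [0.5565 0.3772 0.1595] rot [-2.13   1.568 -2.227] F [ 0.  -0.5 -0.2] w 0.0658 q [-0.83  0.76  0.38  1.46 -0.31  0.98 -0.47]
[(0.59, array([0.564 , 0.3921, 0.0008]))]
mask p 0.66 bbox 301 340 157 200 width mm 35.4 mid [0.5587 0.3918 0.03  ]
goal [ 0.564   0.3921  0.023  -5.    ] xyz [137.7  19.1   3.5] dr [-0.91  0.02  0.16] rows 4.0
```

View pics/w18.png

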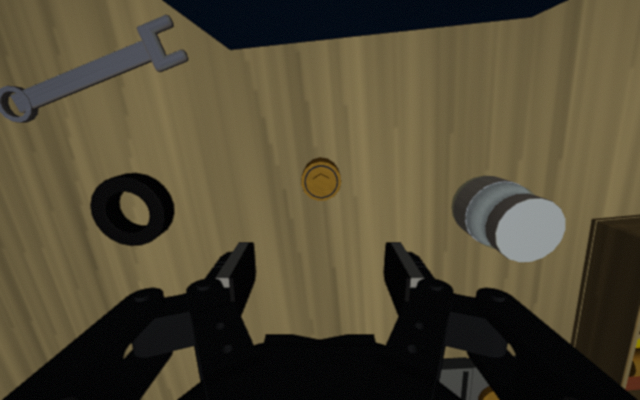

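>>> arm_command --xyz '[[30,14,0.5],[65,14,0.5],[100,14,0.5],[128,14,0.5],[136,14,0.5],[136,14,0.5],[136,14,0.5]]' --dr '[[0,0,0],[0,0,0],[0,0,0],[0,0,0],[0,0,0],[0,0,0],[0,0,0]]'

```text
clock: 23.62
eef_pos: [0.5608, 0.3902, 0.0261]
eef_rot: [0.092, 1.569, -0.009]
force: [1.2, -0.0, -0.5]
gripper_width: 0.0659
```

```bash
python3 - <<'E'
from h import *
o=st();s=snap('wrist','w19.png')
E
```

```text
t 23.62 pos [0.5608 0.3902 0.0261] rot [ 0.092  1.569 -0.009] F [ 1.2 -0.  -0.5] w 0.0659 q [-0.81  0.94  0.32  1.51 -0.38  0.75 -0.44]
```

View pics/w19.png

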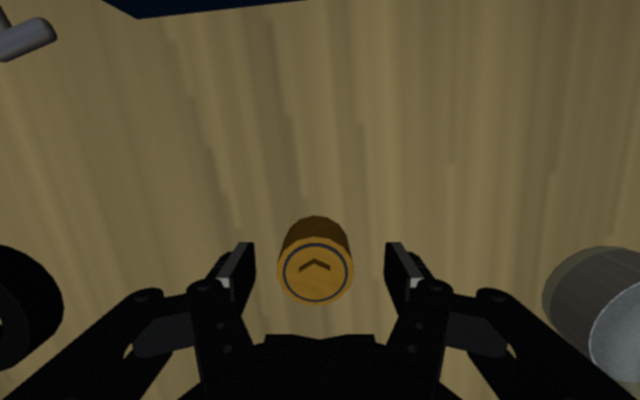

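>>> arm_command --xyz '[[2,0,-1],[2,0,-1],[2,0,-1],[2,0,-1],[2,0,-1],[-20,0,-1],[-60,0,-1],[-95,0,-1]]' --dr '[[0,0,0],[0,0,0],[0,0,0],[0,0,0],[0,0,0],[0,0,0],[0,0,0],[0,0,0]]' --claw 20

```text
clock: 24.33
eef_pos: [0.557, 0.391, 0.1197]
eef_rot: [-2.44, 1.567, -2.539]
force: [1.2, 0.7, -0.1]
gripper_width: 0.0346
```

```bash
python3 - <<'E'
from h import *
o=st();s=snap('wrist','w20.png')
x,y=cal(0,.022);goal(x,y,.10,CY)
E
```

```text
t 24.33 pos [0.557  0.391  0.1197] rot [-2.44   1.567 -2.539] F [ 1.2  0.7 -0.1] w 0.0346 q [-0.84  0.82  0.37  1.47 -0.33  0.92 -0.47]
goal [ 0.466  -0.0086  0.1    -5.3   ] xyz [  25.4 -409.6  -56.3] dr [-0.33  0.58 -0.44] rows 10.0
```

View pics/w20.png

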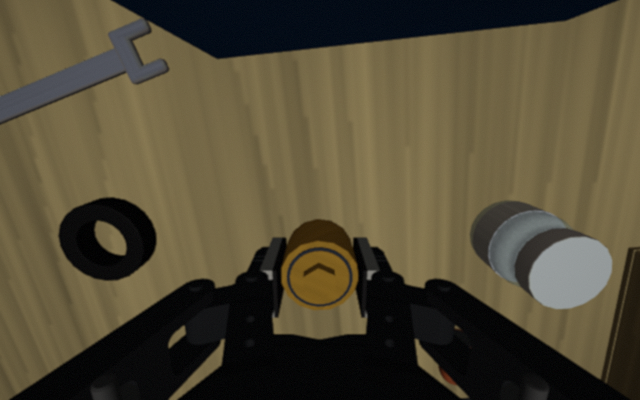

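>>> arm_command --xyz '[[0,-40,-5],[0,-80,-11],[0,-120,-16],[0,-160,-22],[0,-200,-27],[0,-240,-33],[0,-280,-38],[0,-320,-44],[0,-360,-49],[0,-400,-56]]' --dr '[[0,0,0],[0,0,0],[0,0,0],[0,0,0],[0,0,0],[0,0,0],[0,0,0],[0,0,0],[0,0,0],[0,0,0]]'

```text
clock: 25.22
eef_pos: [0.4627, -0.0028, 0.12]
eef_rot: [-0.269, 1.57, -0.367]
force: [1.1, -0.2, -1.0]
gripper_width: 0.0349
```

```bash
python3 - <<'E'
from h import *
o=st()
x,y=cal(0,.025);goal(x,y,.10,CY)
E
```

```text
t 25.22 pos [ 0.4627 -0.0028  0.12  ] rot [-0.269  1.57  -0.367] F [ 1.1 -0.2 -1. ] w 0.0349 q [-0.24  0.55  0.29  2.1  -0.3   0.53  0.17]
goal [ 0.4663 -0.0056  0.1    -5.3   ] xyz [20.  -2.5  3.9] dr [-0.31  0.05  0.01] rows 1.0
```

>>> arm_command --xyz '[[20,-2,3],[40,-2,3],[40,-2,3],[40,-2,3]]' --dr '[[0,0,0],[0,0,0],[0,0,0],[0,0,0]]'

```text
clock: 25.55
eef_pos: [0.4651, -0.0033, 0.0794]
eef_rot: [-3.137, 1.568, 3.047]
force: [0.9, 0.8, -1.5]
gripper_width: 0.0348
```

```bash
python3 - <<'E'
from h import *
o=st();s=snap('wrist','w21.png')
x,y=cal(0,.025);goal(x,y,.037,CY)
E
```

```text
t 25.55 pos [ 0.4651 -0.0033  0.0794] rot [-3.137  1.568  3.047] F [ 0.9  0.8 -1.5] w 0.0348 q [-0.2   0.62  0.24  2.12 -0.33  0.44  0.2 ]
goal [ 0.4663 -0.0056  0.037  -5.3   ] xyz [43.1 -2.6  0.7] dr [-0.3  -0.03 -0.01] rows 2.0
```

View pics/w21.png

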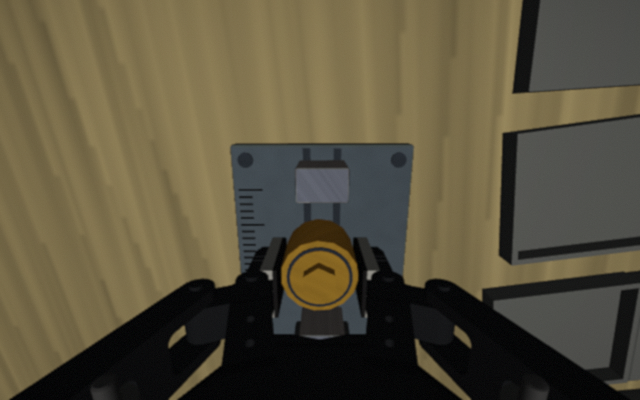

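>>> arm_command --xyz '[[25,-2,1],[38,-2,1],[42,-2,1],[43.5,-2,1],[44.5,-2,1]]' --dr '[[0,0,0],[0,0,0],[0,0,0],[0,0,0],[0,0,0]]'

```text
clock: 26.02
eef_pos: [0.4666, -0.0048, 0.0367]
eef_rot: [1.818, 1.57, 1.72]
force: [-2.9, 0.5, 11.6]
gripper_width: 0.0347
```

```bash
python3 - <<'E'
from h import *
o=st();s=snap('wrist','w22.png')
E
```

```text
t 26.02 pos [ 0.4666 -0.0048  0.0367] rot [1.818 1.57  1.72 ] F [-2.9  0.5 11.6] w 0.0347 q [-0.16  0.7   0.18  2.14 -0.37  0.33  0.24]
```

View pics/w22.png

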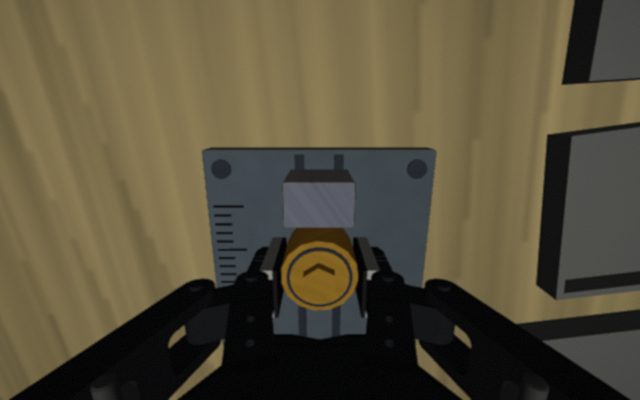

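>>> arm_command --xyz '[[-1.5,0,0],[-1.5,0,0],[-1.5,0,0],[-1.5,0,0],[-35,0,0],[-65,-10,0],[-75,-50,0],[-75,-90,0],[-55,-106,0],[-40,-106,0]]' --dr '[[0,0,0],[0,0,0],[0,0,0],[0,0,0],[0,0,0],[0,0,0],[0,0,0],[0,0,0],[0,0,0],[0,0,0]]' --claw 60

```text
clock: 26.9
eef_pos: [0.4566, -0.117, 0.0762]
eef_rot: [-0.781, 1.564, -0.888]
force: [-0.9, -0.2, 0.4]
gripper_width: 0.0602
```

```bash
python3 - <<'E'
from h import *
o=st();s=snap('wrist','w23.png')
goal(.456,-.112,.056,CY)
E
```

```text
t 26.9 pos [ 0.4566 -0.117   0.0762] rot [-0.781  1.564 -0.888] F [-0.9 -0.2  0.4] w 0.0602 q [ 0.05  0.63  0.22  2.11 -0.31  0.42  0.41]
goal [ 0.456 -0.112  0.056 -5.3  ] xyz [17.4  1.9  1.1] dr [-0.66 -0.15  0.08] rows 1.0
```

View pics/w23.png

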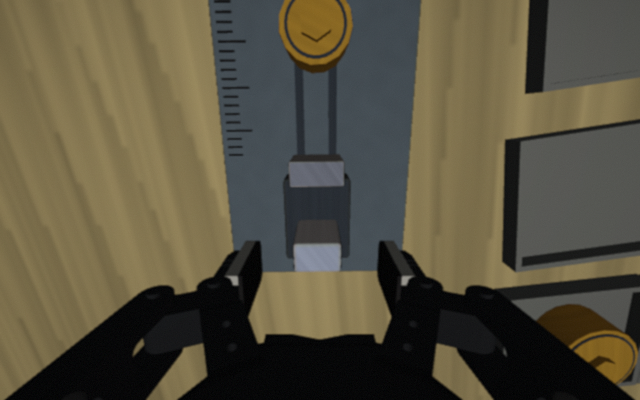

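>>> arm_command --xyz '[[12,3,0],[19,4,0],[19,4,0]]' --dr '[[0,0,0],[0,0,0],[0,0,0]]'

```text
clock: 27.2
eef_pos: [0.4561, -0.1058, 0.0555]
eef_rot: [2.779, 1.568, 2.682]
force: [0.4, 0.4, 0.2]
gripper_width: 0.06
```

>>> arm_command --xyz '[[0,0,0],[0,0,0],[0,0,0],[0,0,0],[0,0,0]]' --dr '[[0,0,0],[0,0,0],[0,0,0],[0,0,0],[0,0,0]]' --claw 10

```text
clock: 27.62
eef_pos: [0.4565, -0.1068, 0.0571]
eef_rot: [1.814, 1.57, 1.715]
force: [-0.7, 1.1, 6.7]
gripper_width: 0.0237
```

>>> arm_command --xyz '[[0,8,0],[0,16,0],[0,24,0],[0,32,0],[0,38,0],[0,43,0],[0,47,0],[0,51,0],[0,55,0],[0,59,0]]' --dr '[[0,0,0],[0,0,0],[0,0,0],[0,0,0],[0,0,0],[0,0,0],[0,0,0],[0,0,0],[0,0,0],[0,0,0]]'

```text
clock: 28.45
eef_pos: [0.4618, -0.0526, 0.0571]
eef_rot: [-1.379, 1.564, -1.48]
force: [-3.6, -16.6, 5.2]
gripper_width: 0.0237
```

```bash
python3 - <<'E'
from h import *
o=st();s=snap('wrist','w24.png')
E
```

```text
t 28.45 pos [ 0.4618 -0.0526  0.0571] rot [-1.379  1.564 -1.48 ] F [ -3.6 -16.6   5.2] w 0.0237 q [-0.08  0.66  0.22  2.14 -0.35  0.37  0.32]
```

View pics/w24.png

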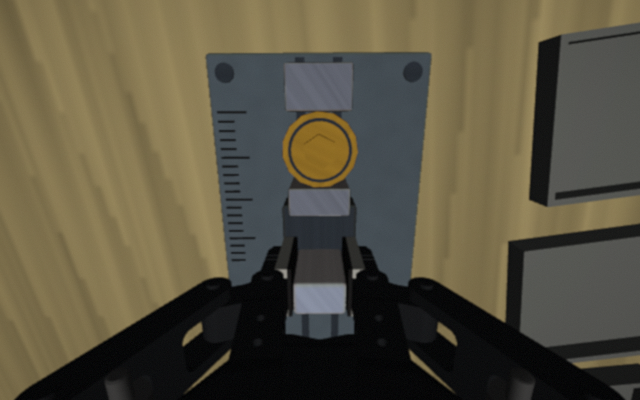

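Travel 54 mm → 36 mm reading. Hold.

>>> arm_command --xyz '[[0,2,0],[0,4,0],[0,4,0],[0,4,0],[0,4,0],[0,4,0],[0,4,0],[0,4,0],[0,4,0],[0,4,0]]' --dr '[[0,0,0],[0,0,0],[0,0,0],[0,0,0],[0,0,0],[0,0,0],[0,0,0],[0,0,0],[0,0,0],[0,0,0]]'

```text
clock: 29.33
eef_pos: [0.4618, -0.0525, 0.0571]
eef_rot: [-1.402, 1.56, -1.507]
force: [-4.3, -16.4, 4.6]
gripper_width: 0.0231
```

>>> arm_command --xyz '[[0,0,0],[0,0,0],[0,0,0],[0,0,0],[0,0,0],[0,0,0],[0,0,0]]' --dr '[[0,0,0],[0,0,0],[0,0,0],[0,0,0],[0,0,0],[0,0,0],[0,0,0]]'

```text
clock: 29.92
eef_pos: [0.4618, -0.0526, 0.0571]
eef_rot: [-1.401, 1.56, -1.506]
force: [-4.3, -15.1, 6.1]
gripper_width: 0.0237
```

>>> arm_command --xyz '[[0,-10,0],[0,-18,0],[0,-26,0],[0,-34,0],[0,-42,0],[0,-50,0],[0,-57,0],[0,-63,0],[0,-67,0],[0,-71,0]]' --dr '[[0,0,0],[0,0,0],[0,0,0],[0,0,0],[0,0,0],[0,0,0],[0,0,0],[0,0,0],[0,0,0],[0,0,0]]'

```text
clock: 30.75
eef_pos: [0.4564, -0.1071, 0.0571]
eef_rot: [1.808, 1.559, 1.714]
force: [1.5, 20.8, 12.1]
gripper_width: 0.0231
```

>>> arm_command --xyz '[[0,-1,0],[0,-1,0]]' --dr '[[0,0,0],[0,0,0]]'

```text
clock: 30.92
eef_pos: [0.4564, -0.1071, 0.0571]
eef_rot: [1.781, 1.559, 1.689]
force: [-1.3, 15.4, 11.4]
gripper_width: 0.0232
```

```bash
python3 - <<'E'
from h import *
o=st();s=snap('wrist','w25.png')
print(cal(0,.032));x,y=cal(0,.032);goal(x,y,.11,CY)
E
```

```text
t 30.92 pos [ 0.4564 -0.1071  0.0571] rot [1.781 1.559 1.689] F [-1.3 15.4 11.4] w 0.0232 q [ 0.07  0.66  0.18  2.12 -0.33  0.39  0.42]
[0.46695586 0.00136319]
goal [ 4.67e-01  1.40e-03  1.10e-01 -5.30e+00] xyz [-51.6 109.6   0.4] dr [ 0.01 -0.14 -0.67] rows 3.0
```

View pics/w25.png

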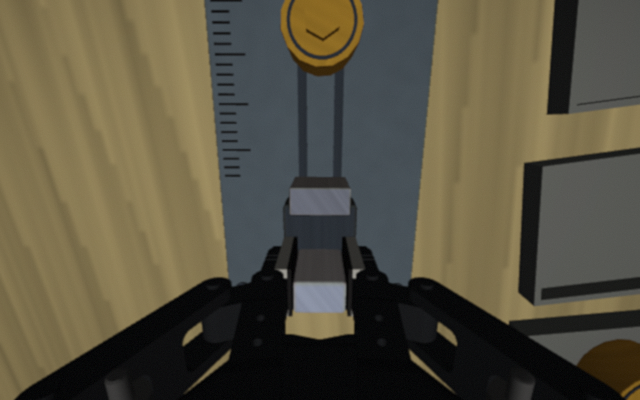

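>>> arm_command --xyz '[[0,6,0],[0,6,0],[0,6,0],[-35,6,0],[-65,15,0],[-75,50,0],[-75,90,0],[-60,115,0],[-40,116,0],[-40,116,0]]' --dr '[[0,0,0],[0,0,0],[0,0,0],[0,0,0],[0,0,0],[0,0,0],[0,0,0],[0,0,0],[0,0,0],[0,0,0]]' --claw 66

```text
clock: 31.8
eef_pos: [0.4658, 0.0011, 0.0941]
eef_rot: [-3.005, 1.566, -3.1]
force: [-1.4, -0.5, 0.3]
gripper_width: 0.066
```

```bash
python3 - <<'E'
from h import *
o=st();s=snap('wrist','w26.png')
print(find(s,'plug_36'));boss(s,'plug_36',zt=.042)
x,y=cal(0,.032);goal(x,y,.036,CY)
E
```

```text
t 31.8 pos [0.4658 0.0011 0.0941] rot [-3.005  1.566 -3.1  ] F [-1.4 -0.5  0.3] w 0.066 q [-0.23  0.6   0.26  2.11 -0.32  0.48  0.18]
[(0.6, array([0.4688, 0.0018, 0.01  ]))]
mask p 0.95 bbox 295 349 203 253 width mm 35.8 mid [0.4676 0.0043 0.042 ]
goal [ 4.67e-01  1.40e-03  3.60e-02 -5.30e+00] xyz [60.7  3.9 -0.8] dr [-0.53  0.02  0.1 ] rows 2.0
```

View pics/w26.png

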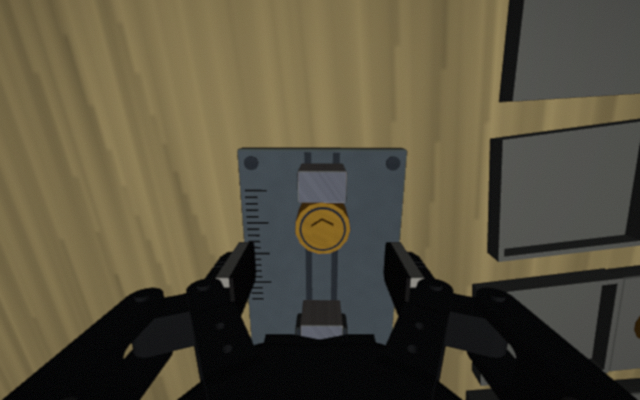

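>>> arm_command --xyz '[[30,1.5,1],[50,1.5,1],[58,1.5,1],[58,1.5,1]]' --dr '[[0,0,0],[0,0,0],[0,0,0],[0,0,0]]'

```text
clock: 32.28
eef_pos: [0.4678, -0.0007, 0.0377]
eef_rot: [-2.682, 1.568, -2.783]
force: [-0.3, 0.1, -0.6]
gripper_width: 0.066
```

>>> arm_command --xyz '[[0,0,0],[0,0,0],[0,0,0],[0,0,0],[0,0,0],[-15,-2,0],[-50,-4,0],[-85,-4,0],[-85,-4,0]]' --dr '[[0,0,0],[0,0,0],[0,0,0],[0,0,0],[0,0,0],[0,0,0],[0,0,0],[0,0,0],[0,0,0]]' --claw 20

```text
clock: 33.03
eef_pos: [0.4717, -0.0036, 0.1289]
eef_rot: [0.098, 1.559, -0.001]
force: [0.0, -0.6, -1.1]
gripper_width: 0.0346
```

```bash
python3 - <<'E'
from h import *
o=st();s=snap('wrist','w27.png')
print(find(s,'plug_36'),find(s,'tray_36'))
goal(.6425,-.121,.12,CY)
E
```

```text
t 33.03 pos [ 0.4717 -0.0036  0.1289] rot [ 9.800e-02  1.559e+00 -1.000e-03] F [ 0.  -0.6 -1.1] w 0.0346 q [-0.25  0.54  0.31  2.08 -0.3   0.55  0.17]
[(0.9, array([ 0.4732, -0.0032,  0.1018]))] [(0.91, array([0.6485, 0.0026, 0.0008])), (0.89, array([ 0.6547,  0.1111, -0.0011])), (0.68, array([ 0.6403, -0.1187, -0.0017]))]
goal [ 0.6425 -0.121   0.12   -5.3   ] xyz [   3.7 -100.7  185.5] dr [-0.31  0.02 -0.02] rows 6.0
```

View pics/w27.png

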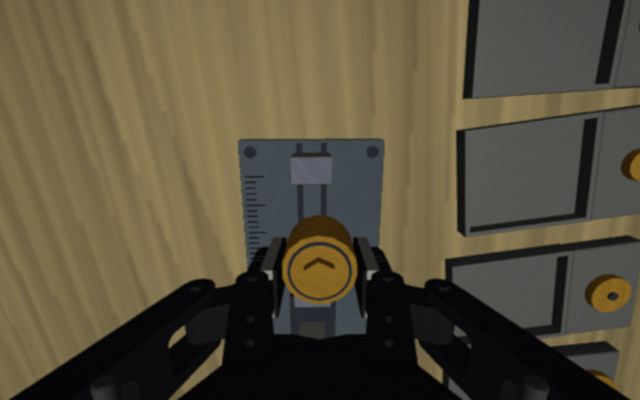

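>>> arm_command --xyz '[[0,-18,33],[0,-36,66],[0,-54,99],[0,-72,132],[0,-90,165],[2,-101,186],[2,-101,186],[2,-101,186]]' --dr '[[0,0,0],[0,0,0],[0,0,0],[0,0,0],[0,0,0],[0,0,0],[0,0,0],[0,0,0]]'

```text
clock: 33.85
eef_pos: [0.642, -0.1227, 0.1184]
eef_rot: [3.121, 1.566, 3.021]
force: [-1.0, 0.9, -1.9]
gripper_width: 0.0346
```

```bash
python3 - <<'E'
from h import *
o=st();s=snap('wrist','w28.png')
print(find(s,'tray_36'))
goal(.642,-.1205,.032,CY)
E
```

```text
t 33.85 pos [ 0.642  -0.1227  0.1184] rot [3.121 1.566 3.021] F [-1.   0.9 -1.9] w 0.0346 q [-0.01  0.78  0.3   1.55 -0.28  0.86  0.29]
[(0.84, array([ 0.6375, -0.2318,  0.0012])), (0.79, array([ 0.645 , -0.1217, -0.004 ])), (0.58, array([0.646 , 0.0019, 0.0017]))]
goal [ 0.642  -0.1205  0.032  -5.3   ] xyz [87.3 -0.   1.2] dr [-0.32 -0.29 -0.1 ] rows 3.0
```

View pics/w28.png

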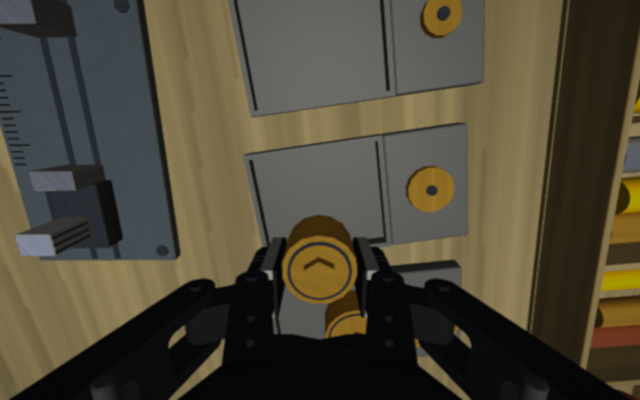

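>>> arm_command --xyz '[[30,0,1],[60,0,1],[80,0,1],[87,0,1],[88,0,1],[88,0,1]]' --dr '[[0,0,0],[0,0,0],[0,0,0],[0,0,0],[0,0,0],[0,0,0]]'

```text
clock: 34.45
eef_pos: [0.6435, -0.1209, 0.0334]
eef_rot: [2.587, 1.57, 2.49]
force: [0.5, 0.4, -1.3]
gripper_width: 0.0342
```

```bash
python3 - <<'E'
from h import *
o=st();s=snap('wrist','w29.png')
E
```

```text
t 34.45 pos [ 0.6435 -0.1209  0.0334] rot [2.587 1.57  2.49 ] F [ 0.5  0.4 -1.3] w 0.0342 q [ 0.01  0.89  0.26  1.6  -0.32  0.7   0.32]
```

View pics/w29.png

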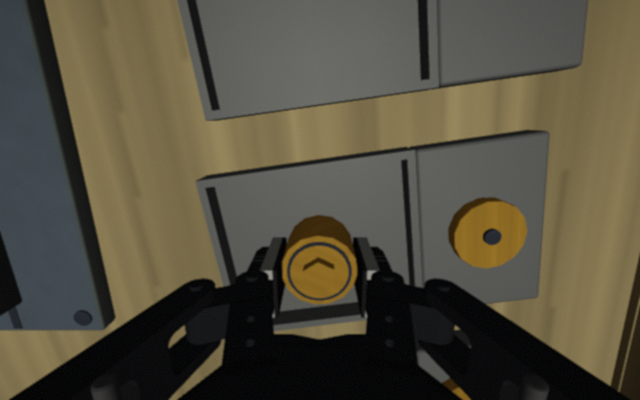

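>>> arm_command --xyz '[[1.5,1,0],[3,1,0],[4,1,0],[4,1,0]]' --dr '[[0,0,0],[0,0,0],[0,0,0],[0,0,0]]'

```text
clock: 34.83
eef_pos: [0.6448, -0.1206, 0.0317]
eef_rot: [0.57, 1.569, 0.472]
force: [-2.5, 0.9, 7.6]
gripper_width: 0.0345
```

>>> arm_command --xyz '[[-1.5,0,0],[-1.5,0,0],[-1.5,0,0],[-8,0,0],[-35,0,0],[-75,0,0],[-115,0,0],[-120,-15,0],[-120,-50,-10],[-120,-90,-18]]' --dr '[[0,0,0],[0,0,0],[0,0,0],[0,0,0],[0,0,0],[0,0,0],[0,0,0],[0,0,0],[0,0,0],[0,0,0]]' --claw 50

```text
clock: 35.67
eef_pos: [0.6192, -0.206, 0.1509]
eef_rot: [0.545, 1.567, 0.453]
force: [0.7, -0.7, -0.4]
gripper_width: 0.0499
```

```bash
python3 - <<'E'
from h import *
o=st();s=snap('wrist','w30.png')
print(find(s,'plug_26'))
goal(.578,-.352,.15,CY)
E
```

```text
t 35.67 pos [ 0.6192 -0.206   0.1509] rot [0.545 1.567 0.453] F [ 0.7 -0.7 -0.4] w 0.0499 q [ 0.12  0.73  0.3   1.54 -0.26  0.91  0.42]
[(0.79, array([ 0.6459, -0.118 ,  0.0055])), (0.59, array([ 0.577 , -0.3498, -0.0019])), (0.49, array([ 0.4543, -0.1133,  0.0693]))]
goal [ 0.578 -0.352  0.15  -5.3  ] xyz [   2.2 -134.5  -20.3] dr [-1.13 -0.03  0.58] rows 4.0
```

View pics/w30.png

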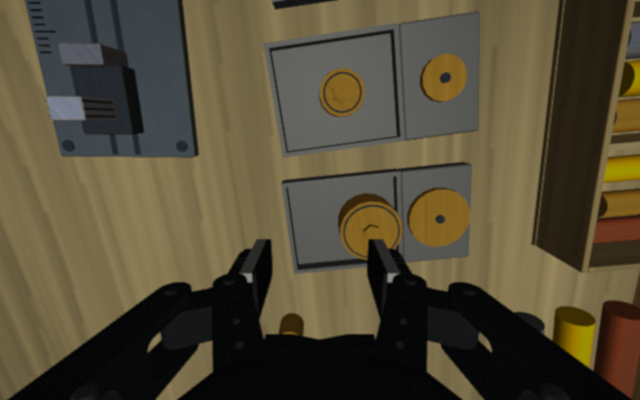

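>>> arm_command --xyz '[[2,-35,-6],[2,-70,-11],[2,-105,-16],[2,-128,-20],[2,-128,-20],[2,-128,-20]]' --dr '[[0,0,0],[0,0,0],[0,0,0],[0,0,0],[0,0,0],[0,0,0]]'

```text
clock: 36.27
eef_pos: [0.5834, -0.337, 0.1475]
eef_rot: [-1.912, 1.569, -2.015]
force: [0.4, 0.9, 0.0]
gripper_width: 0.0498
```

```bash
python3 - <<'E'
from h import *
o=st();s=snap('wrist','w31.png')
f=find(s,'plug_26');print(f);boss(s,'plug_26')
x,y=f[0][1][:2];goal(x,y,.023,CY)
E
```

```text
t 36.27 pos [ 0.5834 -0.337   0.1475] rot [-1.912  1.569 -2.015] F [0.4 0.9 0. ] w 0.0498 q [ 0.33  0.77  0.3   1.47 -0.25  0.94  0.59]
[(0.83, array([ 0.6638, -0.2391,  0.0028])), (0.74, array([ 0.577 , -0.3496, -0.0037]))]
mask p 0.82 bbox 299 327 195 230 width mm 25.3 mid [ 0.5767 -0.3485  0.03  ]
mask p 0.56 bbox 368 448 23 104 width mm 61.7 mid [ 0.6611 -0.2383  0.03  ]
goal [ 0.6638 -0.2391  0.023  -5.3   ] xyz [124.4  99.7  68.5] dr [-0.2   0.01 -0.11] rows 5.0
```

View pics/w31.png

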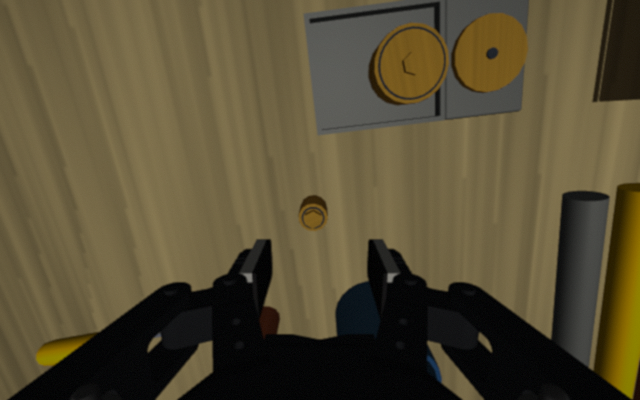

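>>> arm_command --xyz '[[30,-12,-5],[65,-12,-5],[100,-12,-5],[118,-12,-5],[122,-12,-5],[122,-12,-5]]' --dr '[[0,0,0],[0,0,0],[0,0,0],[0,0,0],[0,0,0],[0,0,0]]'

```text
clock: 36.92
eef_pos: [0.579, -0.3433, 0.0239]
eef_rot: [2.421, 1.567, 2.325]
force: [0.9, 0.9, 0.1]
gripper_width: 0.0499
```

```bash
python3 - <<'E'
from h import *
o=st();s=snap('wrist','w32.png')
E
```

```text
t 36.92 pos [ 0.579  -0.3433  0.0239] rot [2.421 1.567 2.325] F [0.9 0.9 0.1] w 0.0499 q [ 0.37  0.92  0.24  1.54 -0.29  0.72  0.65]
```

View pics/w32.png

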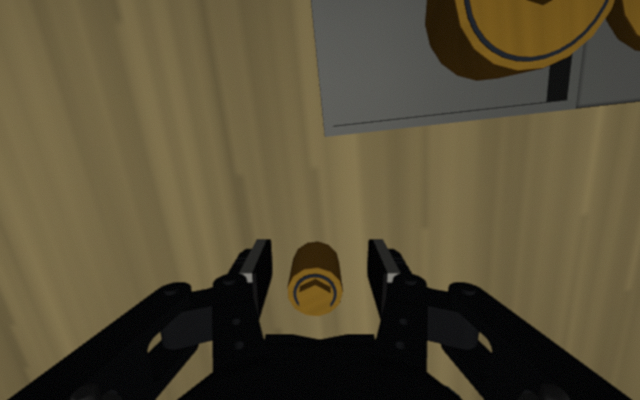

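>>> arm_command --xyz '[[0,-5.5,-1.5],[0,-5.5,-1.5],[0,-5.5,-1.5]]' --dr '[[0,0,0],[0,0,0],[0,0,0]]'

```text
clock: 37.22
eef_pos: [0.5774, -0.3526, 0.0275]
eef_rot: [-0.674, 1.567, -0.773]
force: [-0.6, 0.1, -0.0]
gripper_width: 0.0502
```

>>> arm_command --xyz '[[0,0,0],[0,0,0],[0,0,0],[0,0,0],[0,0,0],[-15,0,0],[-50,0,0],[-90,0,0],[-100,0,0]]' --dr '[[0,0,0],[0,0,0],[0,0,0],[0,0,0],[0,0,0],[0,0,0],[0,0,0],[0,0,0],[0,0,0]]' --claw 12

```text
clock: 37.97
eef_pos: [0.5796, -0.3533, 0.1324]
eef_rot: [-0.511, 1.559, -0.609]
force: [1.0, -2.2, 1.2]
gripper_width: 0.0245
```

```bash
python3 - <<'E'
from h import *
o=st();s=snap('wrist','w33.png')
x,y=cal(0,.030);goal(x,y,.125,CY)
E
```

```text
t 37.97 pos [ 0.5796 -0.3533  0.1324] rot [-0.511  1.559 -0.609] F [ 1.  -2.2  1.2] w 0.0245 q [ 0.36  0.79  0.29  1.48 -0.26  0.9   0.62]
goal [ 4.668e-01 -6.000e-04  1.250e-01 -5.300e+00] xyz [   4.   340.  -147.2] dr [-0.34  0.62  0.33] rows 9.0
```

View pics/w33.png

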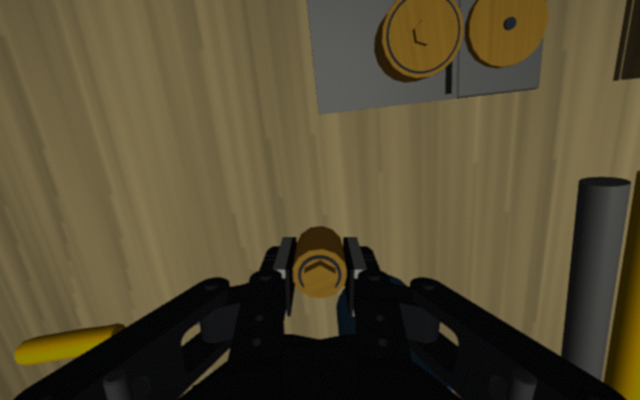

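>>> arm_command --xyz '[[0,38,-16],[0,75,-32],[0,112,-48],[0,149,-64],[0,186,-80],[0,223,-96],[0,260,-112],[0,297,-128],[0,330,-144],[0,340,-147]]' --dr '[[0,0,0],[0,0,0],[0,0,0],[0,0,0],[0,0,0],[0,0,0],[0,0,0],[0,0,0],[0,0,0],[0,0,0]]'

```text
clock: 38.85
eef_pos: [0.4597, 0.0087, 0.1242]
eef_rot: [2.685, 1.562, 2.596]
force: [-1.0, 0.1, -1.1]
gripper_width: 0.0248
```

>>> arm_command --xyz '[[0,0,0],[25,0,0],[45,0,0],[45,0,0]]' --dr '[[0,0,0],[0,0,0],[0,0,0],[0,0,0]]'

```text
clock: 39.18
eef_pos: [0.4622, 0.0002, 0.0777]
eef_rot: [-2.815, 1.565, -2.915]
force: [-0.2, -0.5, -1.2]
gripper_width: 0.0248
```

```bash
python3 - <<'E'
from h import *
o=st();s=snap('wrist','w34.png')
x,y=cal(0,.030);goal(x,y,.039,CY)
E
```

```text
t 39.18 pos [4.622e-01 2.000e-04 7.770e-02] rot [-2.815  1.565 -2.915] F [-0.2 -0.5 -1.2] w 0.0248 q [-0.22  0.63  0.26  2.13 -0.36  0.43  0.21]
goal [ 4.668e-01 -6.000e-04  3.900e-02 -5.300e+00] xyz [40.  -0.3  4. ] dr [-0.49 -0.23  0.09] rows 1.0
```

View pics/w34.png

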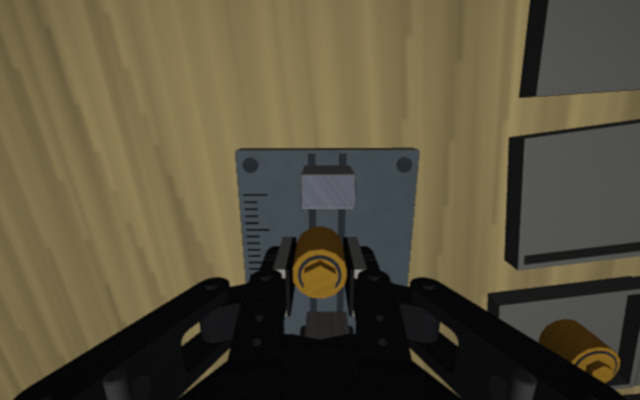

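>>> arm_command --xyz '[[15,0,4.5],[30,0,4.5],[38,0,4.5],[41,0,4.5],[42,0,4.5]]' --dr '[[0,0,0],[0,0,0],[0,0,0],[0,0,0],[0,0,0]]'

```text
clock: 39.65
eef_pos: [0.4685, 0.0007, 0.0385]
eef_rot: [-2.141, 1.57, -2.24]
force: [0.2, -0.3, -1.6]
gripper_width: 0.0245
```

```bash
python3 - <<'E'
from h import *
o=st();s=snap('wrist','w35.png')
E
```

```text
t 39.65 pos [0.4685 0.0007 0.0385] rot [-2.141  1.57  -2.24 ] F [ 0.2 -0.3 -1.6] w 0.0245 q [-0.18  0.7   0.2   2.13 -0.39  0.34  0.24]
```

View pics/w35.png

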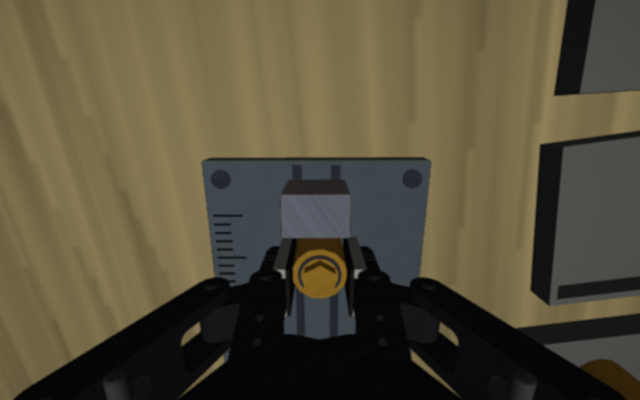

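>>> arm_command --xyz '[[0,-2,-1.5],[1.5,-2,-1.5],[3,-2,-1.5],[3,-2,-1.5]]' --dr '[[0,0,0],[0,0,0],[0,0,0],[0,0,0]]'

```text
clock: 40.03
eef_pos: [0.4669, -0.001, 0.0381]
eef_rot: [0.439, 1.569, 0.34]
force: [-4.4, 0.4, 21.1]
gripper_width: 0.0244
```

>>> arm_command --xyz '[[-2.5,0,0],[-2.5,0,0]]' --dr '[[0,0,0],[0,0,0]]'

```text
clock: 40.2
eef_pos: [0.4673, -0.0006, 0.0391]
eef_rot: [0.084, 1.568, -0.014]
force: [0.1, 0.1, -0.5]
gripper_width: 0.0244
```

>>> arm_command --xyz '[[0,0,0],[0,0,0],[0,0,0],[0,0,0],[-35,0,0],[-65,-10,0],[-75,-50,0],[-75,-90,0],[-55,-109,0],[-40,-109,0]]' --dr '[[0,0,0],[0,0,0],[0,0,0],[0,0,0],[0,0,0],[0,0,0],[0,0,0],[0,0,0],[0,0,0],[0,0,0]]' --claw 60

```text
clock: 41.03
eef_pos: [0.456, -0.1153, 0.0784]
eef_rot: [-0.886, 1.565, -0.994]
force: [0.2, 0.4, 0.9]
gripper_width: 0.0601
```

```bash
python3 - <<'E'
from h import *
o=st();s=snap('wrist','w36.png')
goal(.4562,-.110,.056,CY)
E
```

```text
t 41.03 pos [ 0.456  -0.1153  0.0784] rot [-0.886  1.565 -0.994] F [0.2 0.4 0.9] w 0.0601 q [ 0.04  0.63  0.24  2.11 -0.33  0.43  0.43]
goal [ 0.4562 -0.11    0.056  -5.3   ] xyz [19.5  2.1  1.9] dr [-0.68 -0.2   0.09] rows 1.0
```

View pics/w36.png

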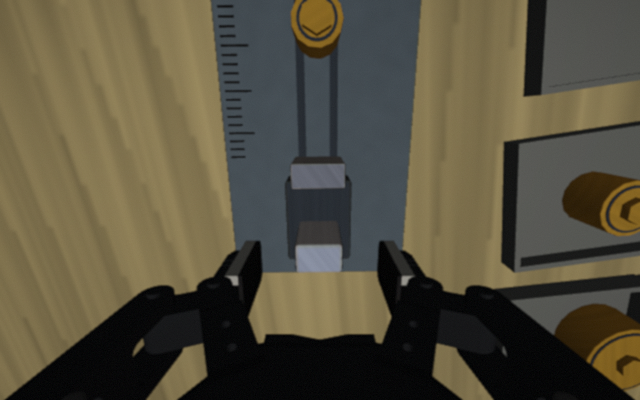

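Standing well. Pinch the post and slide 64 mm + press.

>>> arm_command --xyz '[[12,3,0],[20,3,0],[20,3,0]]' --dr '[[0,0,0],[0,0,0],[0,0,0]]'

```text
clock: 41.33
eef_pos: [0.4554, -0.1048, 0.0566]
eef_rot: [2.855, 1.567, 2.758]
force: [0.2, -1.3, 0.9]
gripper_width: 0.0601
```

>>> arm_command --xyz '[[0,0,0],[0,0,0],[0,0,0],[0,0,0],[0,0,0]]' --dr '[[0,0,0],[0,0,0],[0,0,0],[0,0,0],[0,0,0]]' --claw 10

```text
clock: 41.75
eef_pos: [0.4565, -0.1058, 0.0586]
eef_rot: [0.186, 1.57, 0.088]
force: [-0.5, 1.1, 5.6]
gripper_width: 0.023
```

>>> arm_command --xyz '[[0,9,0],[0,18,0],[0,27,0],[0,36,0],[0,44,0],[0,51,0],[0,57,0],[0,62,0],[0,66,0],[0,70,0]]' --dr '[[0,0,0],[0,0,0],[0,0,0],[0,0,0],[0,0,0],[0,0,0],[0,0,0],[0,0,0],[0,0,0],[0,0,0]]'

```text
clock: 42.58
eef_pos: [0.4628, -0.0415, 0.0585]
eef_rot: [-1.262, 1.562, -1.364]
force: [-2.9, -19.1, 4.3]
gripper_width: 0.0233
```

```bash
python3 - <<'E'
from h import *
o=st();s=snap('wrist','w37.png')
E
```

```text
t 42.58 pos [ 0.4628 -0.0415  0.0585] rot [-1.262  1.562 -1.364] F [ -2.9 -19.1   4.3] w 0.0233 q [-0.12  0.66  0.24  2.14 -0.38  0.38  0.32]
```

View pics/w37.png

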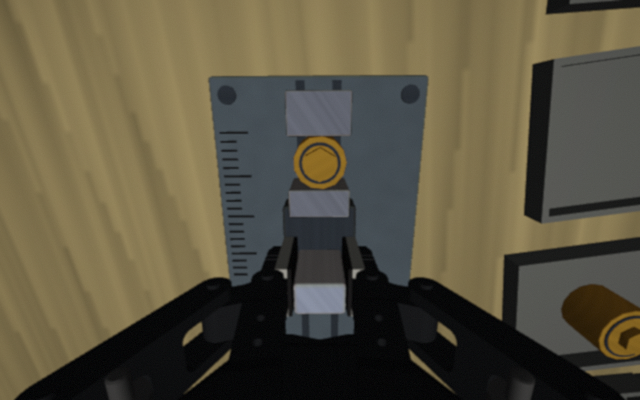

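Moved 64.5 mm, gap ≈ 26. Hold and open again.

>>> arm_command --xyz '[[0,2,0],[0,3,0],[0,3,0],[0,3,0],[0,3,0],[0,3,0],[0,3,0],[0,3,0],[0,3,0],[0,3,0]]' --dr '[[0,0,0],[0,0,0],[0,0,0],[0,0,0],[0,0,0],[0,0,0],[0,0,0],[0,0,0],[0,0,0],[0,0,0]]'

```text
clock: 43.47
eef_pos: [0.4629, -0.0415, 0.0586]
eef_rot: [-1.31, 1.56, -1.415]
force: [-2.6, -17.4, 5.4]
gripper_width: 0.0234
```

>>> arm_command --xyz '[[0,0,0],[0,0,0],[0,0,0],[0,0,0],[0,0,0],[0,0,0],[0,0,0]]' --dr '[[0,0,0],[0,0,0],[0,0,0],[0,0,0],[0,0,0],[0,0,0],[0,0,0]]'

```text
clock: 44.05
eef_pos: [0.4629, -0.0415, 0.0586]
eef_rot: [-1.314, 1.56, -1.42]
force: [-3.0, -16.4, 4.7]
gripper_width: 0.0232
```

>>> arm_command --xyz '[[0,-10,0],[0,-20,0],[0,-30,0],[0,-40,0],[0,-50,0],[0,-58,0],[0,-66,0],[0,-72,0],[0,-77,0],[0,-80,0]]' --dr '[[0,0,0],[0,0,0],[0,0,0],[0,0,0],[0,0,0],[0,0,0],[0,0,0],[0,0,0],[0,0,0],[0,0,0]]'

```text
clock: 44.88
eef_pos: [0.4565, -0.1061, 0.0586]
eef_rot: [1.721, 1.561, 1.627]
force: [1.3, 17.7, 10.0]
gripper_width: 0.0234
```

>>> arm_command --xyz '[[0,-1,0],[0,-1,0],[0,-1,0]]' --dr '[[0,0,0],[0,0,0],[0,0,0]]'

```text
clock: 45.13
eef_pos: [0.4566, -0.106, 0.0586]
eef_rot: [1.696, 1.561, 1.604]
force: [0.6, 13.4, 9.5]
gripper_width: 0.0232
```

```bash
python3 - <<'E'
from h import *
o=st();s=snap('wrist','w38.png')
x,y=cal(0,.037);goal(x,y,.11,CY)
E
```

```text
t 45.13 pos [ 0.4566 -0.106   0.0586] rot [1.696 1.561 1.604] F [ 0.6 13.4  9.5] w 0.0232 q [ 0.05  0.66  0.2   2.12 -0.35  0.39  0.44]
goal [ 0.4674  0.0063  0.11   -5.3   ] xyz [-50.3 113.4   0.4] dr [-0.01 -0.07 -0.57] rows 3.0
```

View pics/w38.png

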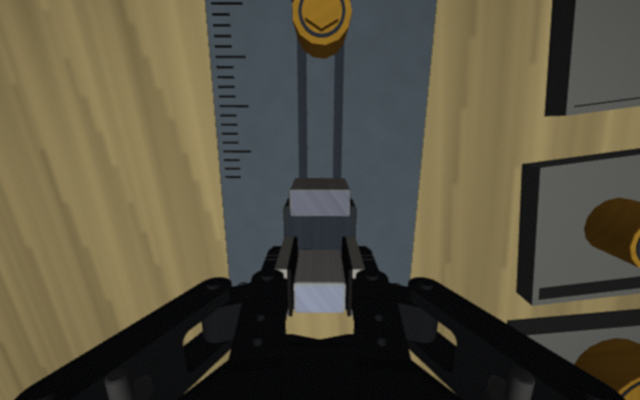

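>>> arm_command --xyz '[[0,3,0],[0,3,0],[0,3,0],[-35,6,0],[-65,15,0],[-75,50,0],[-75,90,0],[-60,117,0],[-40,117,0],[-40,117,0]]' --dr '[[0,0,0],[0,0,0],[0,0,0],[0,0,0],[0,0,0],[0,0,0],[0,0,0],[0,0,0],[0,0,0],[0,0,0]]' --claw 60

```text
clock: 46.02
eef_pos: [0.4653, 0.0044, 0.0955]
eef_rot: [-3.032, 1.565, -3.126]
force: [-0.1, 0.0, 0.6]
gripper_width: 0.0598
```

```bash
python3 - <<'E'
from h import *
o=st();s=snap('wrist','w39.png')
print(find(s,'plug_26'));boss(s,'plug_26',zt=.042)
x,y=cal(0,.037);goal(x,y,.038,CY)
E
```

```text
t 46.02 pos [0.4653 0.0044 0.0955] rot [-3.032  1.565 -3.126] F [-0.1  0.   0.6] w 0.0598 q [-0.25  0.6   0.28  2.11 -0.34  0.49  0.2 ]
[(0.66, array([ 0.6464, -0.1178,  0.003 ])), (0.63, array([0.4684, 0.0095, 0.0075]))]
mask p 0.91 bbox 304 343 206 243 width mm 26.0 mid [0.4681 0.0089 0.042 ]
mask p 0.86 bbox 531 590 311 359 width mm 58.2 mid [ 0.6312 -0.0915  0.042 ]
goal [ 0.4674  0.0063  0.038  -5.3   ] xyz [60.2  5.8 -0.1] dr [-0.52 -0.    0.09] rows 2.0
```

View pics/w39.png

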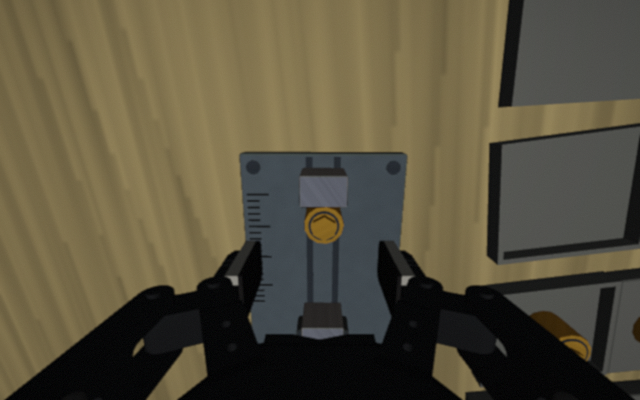

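>>> arm_command --xyz '[[30,2,1.5],[50,2,1.5],[57,2,1.5],[57,2,1.5]]' --dr '[[0,0,0],[0,0,0],[0,0,0],[0,0,0]]'

```text
clock: 46.5
eef_pos: [0.4681, 0.0028, 0.0403]
eef_rot: [-2.691, 1.568, -2.792]
force: [-0.2, 0.2, 0.0]
gripper_width: 0.0597
```

```bash
python3 - <<'E'
from h import *
o=st();s=snap('wrist','w40.png')
E
```

```text
t 46.5 pos [0.4681 0.0028 0.0403] rot [-2.691  1.568 -2.792] F [-0.2  0.2  0. ] w 0.0597 q [-0.19  0.7   0.21  2.13 -0.4   0.35  0.24]
```

View pics/w40.png

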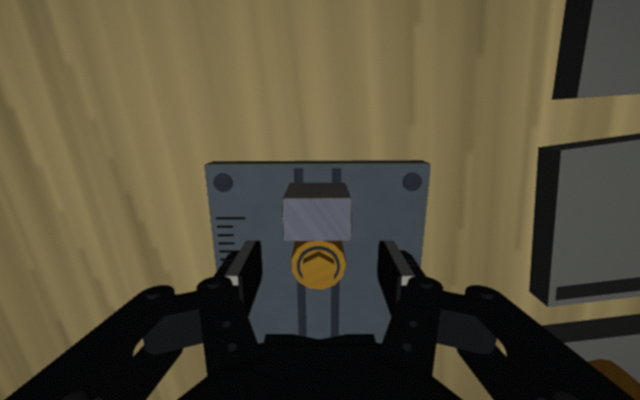

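>>> arm_command --xyz '[[2,0,0],[2,0,0],[2,0,0],[2,0,0],[2,0,0],[-15,-3,0],[-50,-5,0],[-85,-5,0],[-85,-5,0]]' --dr '[[0,0,0],[0,0,0],[0,0,0],[0,0,0],[0,0,0],[0,0,0],[0,0,0],[0,0,0],[0,0,0]]' --claw 12

```text
clock: 47.3
eef_pos: [0.4718, -0.0011, 0.1312]
eef_rot: [0.101, 1.559, 0.002]
force: [0.5, -0.5, -1.2]
gripper_width: 0.0243
```

```bash
python3 - <<'E'
from h import *
o=st();s=snap('wrist','w41.png')
print(find(s,'plug_26'),find(s,'tray_36'))
goal(.6495,.0005,.12,CY)
E
```

```text
t 47.3 pos [ 0.4718 -0.0011  0.1312] rot [0.101 1.559 0.002] F [ 0.5 -0.5 -1.2] w 0.0243 q [-0.27  0.54  0.33  2.08 -0.32  0.56  0.18]
[(0.78, array([ 0.6447, -0.1197,  0.0051])), (0.7, array([0.4725, 0.0009, 0.1027]))] [(0.89, array([6.494e-01, 2.400e-03, 4.000e-04])), (0.84, array([ 0.651 ,  0.1125, -0.0025])), (0.66, array([ 0.6424, -0.1215, -0.0019]))]
goal [ 6.495e-01  5.000e-04  1.200e-01 -5.300e+00] xyz [  6.2  18.4 180.6] dr [-0.31  0.03 -0.03] rows 5.0
```

View pics/w41.png

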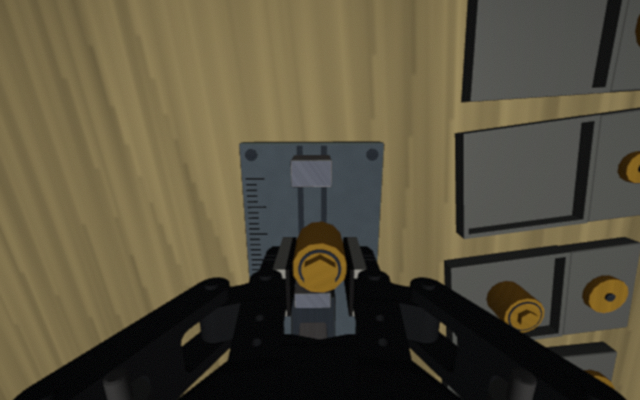

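>>> arm_command --xyz '[[3,4,36],[6,8,72],[6,12,108],[6,15,144],[6,18,181],[6,18,181],[6,18,181]]' --dr '[[0,0,0],[0,0,0],[0,0,0],[0,0,0],[0,0,0],[0,0,0],[0,0,0]]'

```text
clock: 48.03
eef_pos: [0.6502, -0.0004, 0.117]
eef_rot: [-2.98, 1.567, -3.078]
force: [0.0, -0.3, -1.1]
gripper_width: 0.0245
```

```bash
python3 - <<'E'
from h import *
o=st();s=snap('wrist','w42.png')
print(find(s,'tray_36'))
goal(.6495,.001,.033,CY)
E
```

```text
t 48.03 pos [ 6.502e-01 -4.000e-04  1.170e-01] rot [-2.98   1.567 -3.078] F [ 0.  -0.3 -1.1] w 0.0245 q [-0.22  0.78  0.34  1.57 -0.31  0.85  0.13]
[(0.92, array([6.502e-01, 3.000e-04, 5.000e-04])), (0.8, array([ 0.6419, -0.1185,  0.0023])), (0.7, array([ 0.6518,  0.1139, -0.0015]))]
goal [ 6.495e-01  1.000e-03  3.300e-02 -5.300e+00] xyz [84.7  1.7  1.8] dr [-0.37 -0.3   0.02] rows 3.0
```

View pics/w42.png

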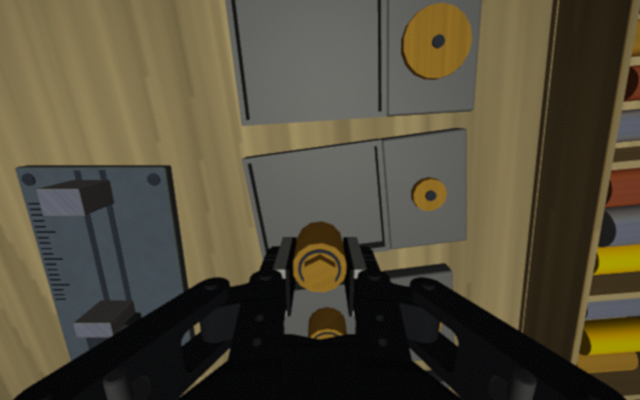

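>>> arm_command --xyz '[[30,1,1],[60,1,1],[78,1,1],[83,1,1],[85,1,1],[85,1,1]]' --dr '[[0,0,0],[0,0,0],[0,0,0],[0,0,0],[0,0,0],[0,0,0]]'

```text
clock: 48.63
eef_pos: [0.6508, 0.0002, 0.0353]
eef_rot: [-2.638, 1.57, -2.737]
force: [0.0, 0.6, -0.8]
gripper_width: 0.0247
```

>>> arm_command --xyz '[[1.5,0,0],[2.5,0,0],[2.5,0,0]]' --dr '[[0,0,0],[0,0,0],[0,0,0]]'

```text
clock: 48.88
eef_pos: [0.6518, 0.0004, 0.0335]
eef_rot: [0.096, 1.569, -0.002]
force: [-0.0, -0.1, -1.2]
gripper_width: 0.0243
```

```bash
python3 - <<'E'
from h import *
o=st();s=snap('wrist','w43.png')
E
```

```text
t 48.88 pos [6.518e-01 4.000e-04 3.350e-02] rot [ 0.096  1.569 -0.002] F [-0.  -0.1 -1.2] w 0.0243 q [-0.2   0.89  0.29  1.61 -0.36  0.7   0.17]
```

View pics/w43.png

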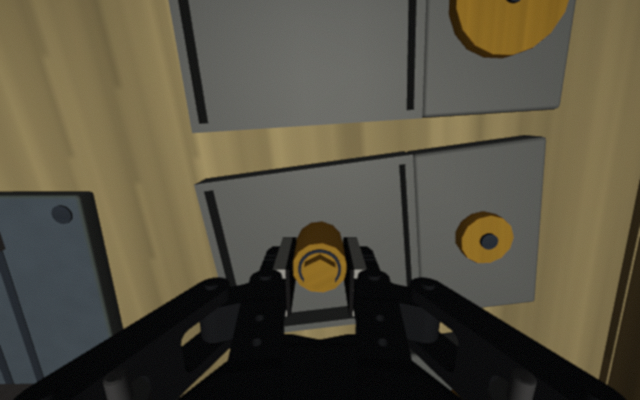

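>>> arm_command --xyz '[[1,0,0],[2,0,0],[3,0,0],[3,0,0]]' --dr '[[0,0,0],[0,0,0],[0,0,0],[0,0,0]]'

```text
clock: 49.27
eef_pos: [0.6517, 0.0004, 0.032]
eef_rot: [0.603, 1.569, 0.505]
force: [-4.3, 1.0, 11.9]
gripper_width: 0.0246
```

>>> arm_command --xyz '[[-1.5,0,0],[-1.5,0,0],[-1.5,0,0],[-1.5,0,0],[-8,0,0],[-35,0,0],[-75,0,0],[-115,0,0],[-130,-5,0],[-130,-30,0]]' --dr '[[0,0,0],[0,0,0],[0,0,0],[0,0,0],[0,0,0],[0,0,0],[0,0,0],[0,0,0],[0,0,0],[0,0,0]]' --claw 45

```text
clock: 50.1
eef_pos: [0.6524, -0.0234, 0.1651]
eef_rot: [0.486, 1.558, 0.397]
force: [0.2, 0.9, -0.6]
gripper_width: 0.0446
```

>>> arm_command --xyz '[[0,-40,0],[0,-80,0],[0,-120,0],[0,-160,0],[0,-180,0],[0,-180,0],[0,-180,0]]' --dr '[[0,0,0],[0,0,0],[0,0,0],[0,0,0],[0,0,0],[0,0,0],[0,0,0]]'

```text
clock: 50.68
eef_pos: [0.6298, -0.2108, 0.1596]
eef_rot: [-1.827, 1.57, -1.93]
force: [0.8, 1.0, 0.0]
gripper_width: 0.0448
```

```bash
python3 - <<'E'
from h import *
o=st();s=snap('wrist','w44.png')
print(find(s,'plug_56'),find(s,'tray_56'))
s=snap('scene','s44.png')
a=s['image'][150:280,190:350,::-1];cv2.imwrite('pics/s44c.png',cv2.resize(a,(738,600),interpolation=2))
E
```

```text
t 50.68 pos [ 0.6298 -0.2108  0.1596] rot [-1.827  1.57  -1.93 ] F [0.8 1.  0. ] w 0.0448 q [ 0.1   0.75  0.34  1.49 -0.28  0.95  0.42]
[(0.95, array([ 0.6451, -0.1174,  0.0039])), (0.34, array([ 0.4575, -0.0657,  0.0108]))] [(0.88, array([ 0.641 , -0.2329,  0.0018]))]
```

View pics/w44.png

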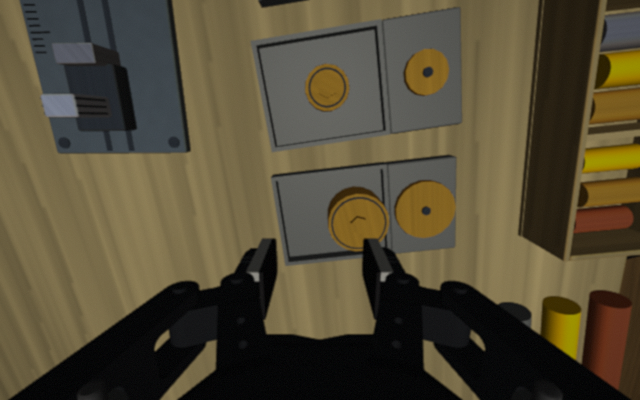

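View pics/s44c.png

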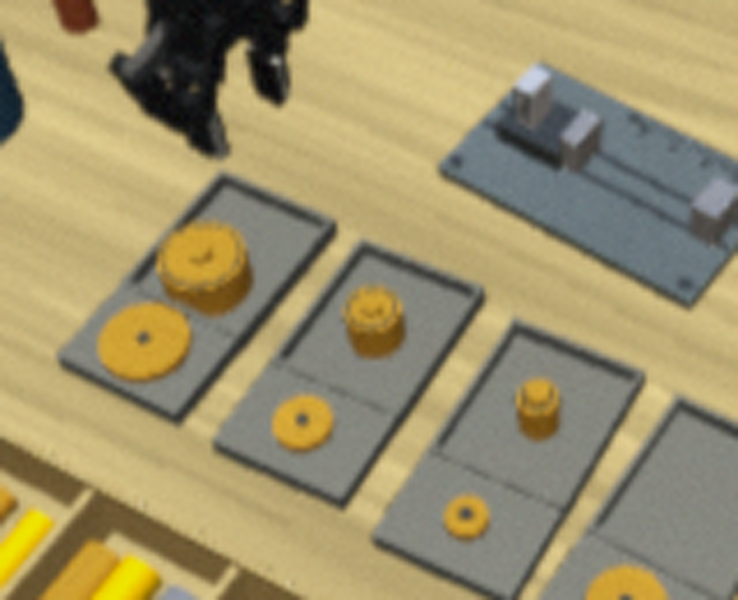

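```bash
python3 - <<'E'
from h import *
s=snap('wrist')
im=s['image'][:,:,::-1].copy()
t=np.linspace(0,2*np.pi,60)
for (x,y,c) in [(.662,-.237,(0,0,255)),(.660,-.235,(0,255,0))]:
    for z in (.034,.004):
        P=np.c_[x+.028*np.cos(t),y+.028*np.sin(t),0*t+z]
        cv2.polylines(im,[(pix(s,P)*16).round().astype(np.int32)],True,c,1,cv2.LINE_AA,4)
cv2.imwrite('pics/w45.png',cv2.resize(im[140:280,260:470],(800,533),interpolation=2))
s=snap('scene');im=s['image'][:,:,::-1].copy();im=cv2.resize(im,None,fx=4,fy=4,interpolation=2)
raw=im.copy()
for (x,y,c) in [(.662,-.237,(0,0,255))]:
    for z in (.034,.004):
        P=np.c_[x+.028*np.cos(t),y+.028*np.sin(t),0*t+z]
        cv2.polylines(im,[((pix(s,P)*4+1.5)).round().astype(np.int32)],True,c,1,cv2.LINE_AA)
u,v=(pix(s,[.662,-.237,.02])[0]*4).astype(int);print(u,v)
o=np.hstack([raw[v-130:v+130,u-130:u+130],im[v-130:v+130,u-130:u+130]]);cv2.imwrite('pics/s45.png',o)
E
```

```text
937 829
```

View pics/w45.png

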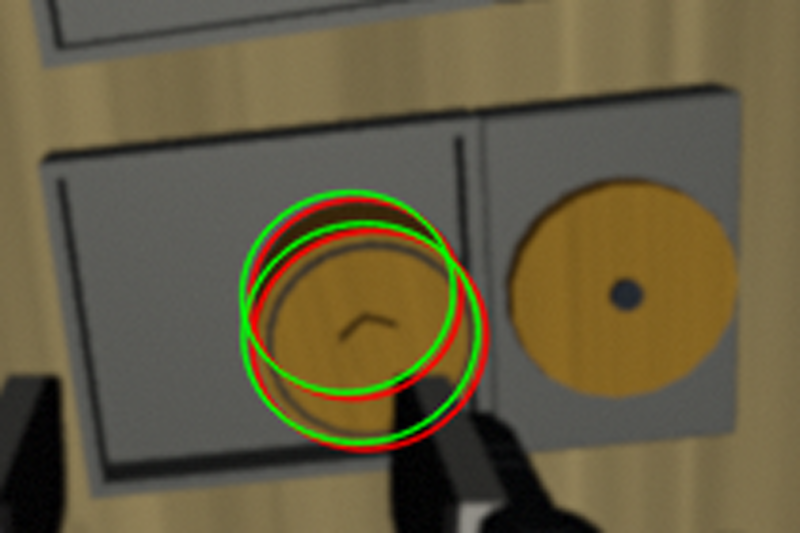

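View pics/s45.png

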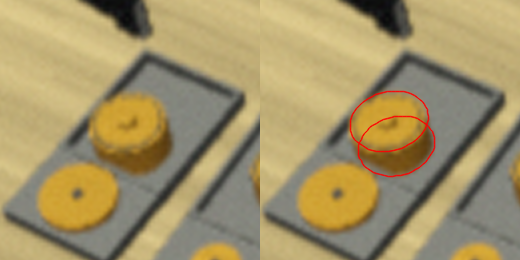

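```bash
python3 - <<'E'
from h import *
s=snap('scene')
for q in ['tape','elbow','paste','mug','tube','driver','spanner','sliding_face','jaw_face','jaw_post']: print(q,[(a,b.tolist()) for a,b in find(s,q)][:1])
t=snap('top','t46.png');a=cv2.imread('pics/top0.png').astype(int);b=t['image'][:,:,::-1].astype(int)
d=(np.abs(a-b).max(2)>40).astype(np.uint8)
n,l,stt,c=cv2.connectedComponentsWithStats(d)
print([stt[i].tolist() for i in range(1,n) if stt[i,4]>6])
cv2.imwrite('pics/t46c.png',cv2.resize(b[120:260,180:480].astype(np.uint8),(800,373),interpolation=2))
E
```

```text
tape [(0.85, [0.3737, 0.3793, -0.0028])]
elbow [(0.72, [0.6518, -0.0022, 0.002])]
paste [(0.64, [0.7114, 0.3476, -0.0021])]
mug [(0.81, [0.6257, -0.4774, 0.0006])]
tube [(0.59, [0.5168, -0.465, 0.0012])]
driver [(0.39, [0.6386, -0.2351, 0.0034])]
spanner [(0.89, [0.3604, 0.5013, -0.0012])]
sliding_face [(0.53, [0.6427, -0.12, 0.0044])]
jaw_face [(0.71, [0.4659, 0.0188, 0.0112])]
jaw_post [(0.84, [0.4537, -0.1186, 0.068])]
[[312, 116, 103, 213, 8067], [314, 161, 7, 8, 43], [345, 161, 10, 11, 79], [408, 179, 9, 8, 47], [208, 186, 11, 11, 86], [254, 211, 16, 16, 193], [37, 268, 300, 126, 13415], [338, 319, 10, 25, 91], [311, 330, 35, 25, 386], [332, 355, 13, 33, 199], [316, 372, 8, 6, 16], [301, 382, 4, 3, 7], [307, 382, 28, 11, 182]]
```

View pics/t46c.png

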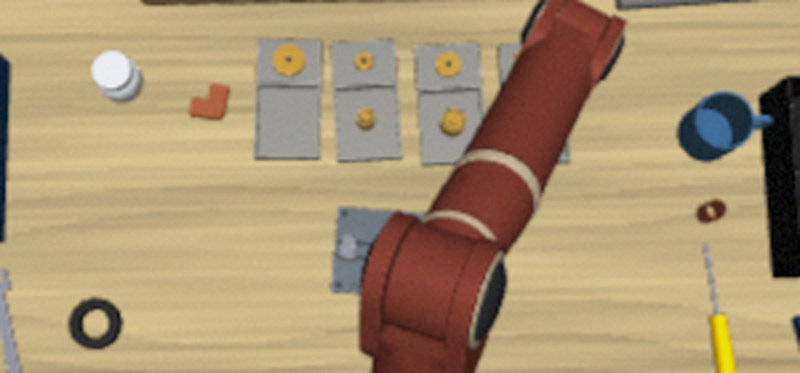

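```bash
python3 - <<'E'
from h import *
print(bot.finish_job())
E
```

```text
the job is handed in; nothing more can be done
None
```

I checked the three plugs on the bench (56, 36 and 26 mm; there was no 46) in the caliper, largest first. Each is in its matching tray, and I handed the job in at about 51 s.

- **Caliper:** each plug was released, then pressed against the fixed jaw at about 15–19 N for more than a second. The jaw travelled about 34, 54 and 64.5 mm, which fits the three diameters. I ran it back against its open stop after each plug.
- **Last checks:** in the last pictures all three plugs stand upright in their trays. In the overhead picture nothing but the plugs and the arm had changed, apart from what the arm hid. It hid most of the caliper, so the open jaw rests on the stop contact and an oblique camera view.
- **What disagreed:**
  - The 56 mm plug shifted about 20 mm inside its tray after I placed it, while the arm was elsewhere. It now stands next to the +x wall. An outline fitted in two views agrees with it lying flat, so I left it there.
  - In the last scene picture the networks put the elbow, the screwdriver and the sliding jaw face on trays. I judged these wrong: the overhead picture shows the elbow and screwdriver in place, and the scene picture shows the sliding jaw at its open end.

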